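# Nest the vice-jaw caps with their twins

## Task

The two loose vice-jaw caps on the granite plate have been checked and go back in the drawer. Nest each one in its twin in the green rack, brass in brass and aluminium in aluminium, corner down in the V and ends flush: set it in without dropping it, and press it home with a push of about 10 newtons, never over 30 as the metal is soft. Leave the twins in their seats and the gauge, the pin, the depth rod and the master rings alone.

Things in the scene. Friction and masses are not known exactly. Their poses are not given: they have to be found in the camera images.
- brass_cap: loose brass jaw cap, about 280 g: 90 degree angle section, legs 40 mm outside, 8 mm thick, 60 mm long. Origin mid-length on the outer corner edge; y along the section, z the bisector from the corner into the open V (legs run along (1,0,1) and (-1,0,1)). Starts with one leg flat on the granite, the other upright on the side away from the robot, so z leans 45 degrees towards the robot
- alu_cap: loose aluminium (pale grey) vice-jaw cap, mass about 100 g; same shape, size, axes and way of lying as the brass cap
- brass_twin: the brass cap's twin, same shape and axes, loose but sitting in one seat of the green rack, corner down, z up. A cap nested in it has its origin 11.3 mm above the twin's along z, y axes parallel (either way round); its leg tips then stand 8 mm past the twin's along the legs
- alu_twin: the aluminium cap's twin in the other seat of the rack; same shape, size and axes. Which metal sits in which seat varies
- rack: green plastic rack fixed in the drawer: 46 x 150 x 5 mm base with two parallel V seats at x = +40 and -40 mm, each 40 mm long, so a cap overhangs by about 10 mm at both ends. Origin: centre of its underside, on the drawer floor; y along the V seats, z up. The bottom line of each V is 14 mm above the origin, seat walls up to 36 mm
- plate: black granite plate 450 x 300 x 50 mm on a low grey cabinet with a shallow drawer out, all fixed. Origin on the bench under the granite's middle; x along its length, z up. Granite top z = 135 mm, x +-225, y +-150 mm. Drawer: floor z = 14 mm, inside x +-197, y -362 to -140 mm (granite overhangs to -150), side walls up to z = 60, front panel to 81 mm; bar handle out to y = -410
- angle_gauge: bystander on the granite: matte steel angle gauge lying flat, 60 x 16 x 14 mm stock with a 78 mm blade at 60 degrees. Origin under the middle of the stock
- ejector_pin: bystander on the granite: bright steel ejector pin standing on its head, 80 mm tall, shank 10 mm, head 18 mm diameter. Origin under the head, z along the pin
- depth_rod: bystander on the granite: brass depth rod lying flat, 100 mm long and 8 mm in diameter, along its own y, through a 60 x 14 x 12 mm base bar. Origin under the bar
- master_rings: bystander in the drawer: three nested carbide master rings, the largest 96 mm in diameter, on a black pad 104 x 104 mm, 38 mm tall in all. Origin under the middle of the pad

How it is judged:
By the outcome, as a careful person would: the job done as asked, in the order asked, and still so for the second after the job is handed in, with the robot touching nothing.
It also fails if it takes over 67 s, if anything falls off the work surface, if the arm or the gripper's body presses on something with over 40 N, if the wrist force passes 120 N, or if a joint passes its speed limit or range.

## Robot

A 7-joint arm with a two-finger parallel gripper is mounted at the origin on the work surface. World frame = base frame: x ahead of the robot, y to its left, z up, the work surface at z = 0. Lengths are in m, angles in rad, forces in N, time in s.
With the tool pointing down it reaches from about 0.4 to 0.875 m from the base axis. Payload 19.3 kg.
Tool frame: the origin (TCP) lies midway between the tips of the shut fingers; the grasp point (between the pads) lies 19 mm behind it (grip_point_offset is the z of the grasp point in the tool frame, in m); z points along the fingers, y is the line along which they close (so a half turn about z gives the same grasp; the last joint's range is limited). The gripper opens to 85 mm and grips with 20 to 120 N. Pads are 22 mm wide; open, the fingers measure 114 mm over their backs; the gripper's body (76 mm by 85 mm) begins 54 mm behind the grasp point. The pads swing forward as they close: fully open they stand 13 mm farther back than shut.
Start: joints at [-1.392, 0.521, -0.036, 1.599, 0.021, 1.021, -0.113], TCP at [0.154, 0.606, 0.231] pointing down, gripper open.
Joint ranges: [-2.91, 2.91], [-0.3, 2.13], [-1.5, 1.42], [0.17, 2.43], [-1.26, 4.41], [0.16, 1.93], [-2.52, 2.52]. Speed limits (rad/s): [1.89, 1.89, 2.39, 2.39, 3.01, 3.01, 3.01].

## Interface

Orientations are given as [roll, pitch, yaw] about the fixed x, y, z axes, in that order (R = Rz(yaw) Ry(pitch) Rx(roll)).
In Python, from workcell import * gives the robot as it stands.
- The arm moves only by the shell command python3 -m jog 'ROWS' [FORCE]. ROWS is JSON, a list of rows, each a list of 3 entries, a list of its own where there are three numbers: the opening, from -1 (shut) to 1 (fully open), then the shift along the tool's x, y, z in units of 0.1 m (1.0 is 0.1 m), then the turn, a rotation vector about the tool's x, y, z in units of 120 degrees (1.0 is 120 degrees). A call has 1 to 10 rows; each row is the pose to reach, as a shift and turn from the pose commanded when the call began, along the tool's axes at that moment; what a row does not reach only later rows make up. A row lasts 1/8 s, in which the tool goes at most 62.5 mm and 10.7 degrees, less where a joint would pass 70% of its speed; a pose out of reach is approached as far as the arm can. A call with a number of a shift or a turn outside -1 to 1 is refused whole. A call with a gripper value outside its range is refused whole. The fingers move at their own pace and stop on an object; FORCE is the grip in N (left out, the last holds). Time passes only in rows, so rows that repeat a pose let the fingers close. It gives the time, the measured TCP pose, the force, the opening and the grip force at its end, in the units of the state.
- state(): the state, without advancing time (a new reading comes with each control period).
- get_image(name): name is "side" or "top" or "wrist"; returns the picture (400x640x3 uint8, red, green, blue); there is no depth.
- camera_model(name): a dict with "K" (3x3 intrinsics, pixels), "rvec" (rotation vector, rad) and "tvec" (3), from world to camera coordinates, as OpenCV has them. Camera axes: x right, y down, z forward; pixel columns grow to the right and rows downward; lengths in m; the calibration is good to about 2 mm. The wrist camera is an equidistant fisheye: a pixel r from the principal point sees the ray r / f radians off the axis. A picture is of the moment at which its call begins: read the wrist's pose just before it. camera_model takes no time and is no camera call; for the wrist camera it gives the pose at the moment of the call.
- job_done(): hands the job in; it is judged then, once.
The state is a dict: "clock": time; "joint_pos": joint angles; "qvel": joint speeds; "joint_efforts": joint torques, N m; "eef_pos": TCP position; "tool_rot": TCP orientation; "ft_force": force on the tool from outside, world axes, zero at the start; "ft_torque": the same for the moment, N m; "finger_gap": finger opening in m; "grip_force": force on a finger pad.
Only numpy, scipy, OpenCV 4.12 (cv2) and the standard library are available. Lean on these libraries where they do the work, as an engineer would, in place of code of your own. Each camera call takes 0.05 s, during which the arm holds its last target. There are 200 camera calls.

## Working session

There is one attempt and no reset: what is moved stays moved. The work goes in short steps, Python scripts to look and compute and a shell command to move; the robot and the scene stay as the last step left them, time stands still between calls to the robot, and variables do not carry over. Pictures are saved under pics/ and viewed, at most 10 in all, crops included, and the job is handed in when it is done.

```bash
mkdir -p pics; ls
cat > h.py <<'E'
import numpy as np, cv2
from workcell import *
from scipy.spatial.transform import Rotation as R
def snap(n,f,crop=None,s=1):
    im=get_image(n)[:,:,::-1]
    cv2.imwrite('pics/full_'+f,im)
    if crop: x0,y0,x1,y1=crop; im=im[y0:y1,x0:x1]
    im=cv2.resize(im,None,fx=s,fy=s,interpolation=cv2.INTER_CUBIC)
    cv2.imwrite('pics/'+f,im)
def ray(m,uv):
    K=np.array(m['K']);Rm=cv2.Rodrigues(np.array(m['rvec'],float))[0];t=np.array(m['tvec'],float).ravel()
    d=np.linalg.inv(K)@[uv[0],uv[1],1]
    if m.get('fish'):
        r=np.hypot(d[0],d[1]);d=np.array([np.sin(r)*d[0]/r,np.sin(r)*d[1]/r,np.cos(r)])
    return -Rm.T@t, Rm.T@d
def onz(m,uv,z):
    c,d=ray(m,uv);return c+d*(z-c[2])/d[2]
def proj(m,P):
    K=np.array(m['K']);Rm=cv2.Rodrigues(np.array(m['rvec'],float))[0];t=np.array(m['tvec'],float).ravel()
    p=Rm@np.array(P)+t
    if m.get('fish'):
        r=np.hypot(p[0],p[1]);th=np.arctan2(r,p[2]);q=np.array([p[0]/r*th,p[1]/r*th,1])
    else: q=p/p[2]
    return (K@q)[:2]
E
python3 - <<'E'
from h import *
snap('top','top.png');snap('side','side.png')
for n in('top','side','wrist'):print(n,camera_model(n))
print(state())
E
```

```text
pics
top {'K': array([[438.64895809,   0.        , 327.15981455],
       [  0.        , 438.64895809, 207.41346991],
       [  0.        ,   0.        ,   1.        ]]), 'rvec': array([ 2.1428546 , -2.17959784,  0.11324438]), 'tvec': array([0.11454344, 0.6329701 , 0.82244467])}
side {'K': array([[438.41182749,   0.        , 317.53889432],
       [  0.        , 438.41182749, 195.2375726 ],
       [  0.        ,   0.        ,   1.        ]]), 'rvec': array([ 0.89415852, -2.29979648,  1.31088199]), 'tvec': array([0.51055128, 0.26830477, 0.50057023])}
wrist {'K': array([[309.70691629,   0.        , 317.94778346],
       [  0.        , 309.70691629, 199.35454966],
       [  0.        ,   0.        ,   1.        ]]), 'rvec': array([-2.30887797, -1.79695313, -0.23753567]), 'tvec': array([-0.62455368, -0.03304531,  0.37706806])}
{'clock': 0.1, 'joint_pos': array([-1.39220015,  0.52195981, -0.03631706,  1.59991099,  0.02119486,
        1.02107229, -0.11279676]), 'qvel': array([-3.96715450e-04, -5.54544726e-04, -1.02688103e-03, -1.76794052e-04,
       -1.05223887e-03,  4.54487179e-05, -1.92270334e-03]), 'joint_efforts': array([ 4.13475267e-03, -9.28494716e+01,  1.98431700e+00, -3.70532084e+01,
        1.81172113e-02,  5.51839927e-03, -6.84782390e-05]), 'eef_pos': array([0.15386567, 0.60548168, 0.23079435]), 'tool_rot': array([-3.14062920e+00,  6.60252644e-05,  2.89277636e+00]), 'ft_force': array([ 0.06557149, -0.04899505,  0.58202538]), 'ft_torque': array([-0.02463826, -0.00618001, -0.02749788]), 'grip_force': 0.0, 'finger_gap': 0.08546793404757769}
```

View pics/top.png

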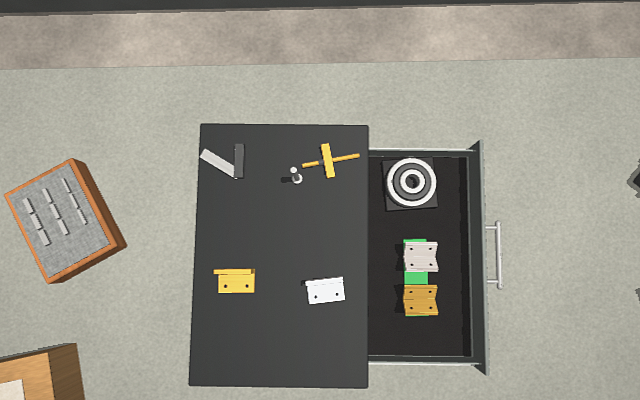

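View pics/side.png

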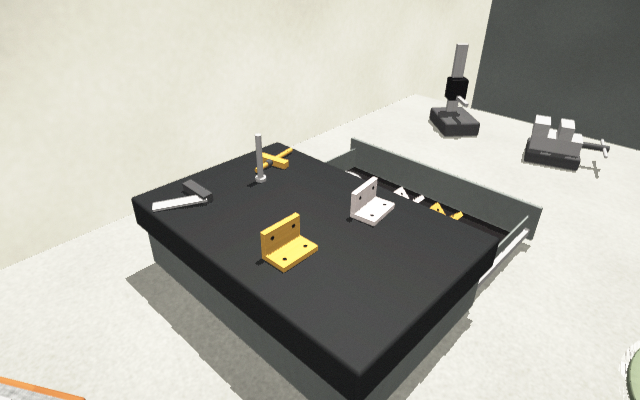

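Top view: the brass cap is around (236,281) and the aluminium cap around (325,290), both with the upright leg on the far (+x) side. In the rack, the alu twin is at (420,256) and the brass twin at (420,300). I'll enlarge for the corners.

Run:
```python
from h import *
im=cv2.imread('pics/full_top.png')
a=cv2.resize(im[255:315,205:355],None,fx=5,fy=5,interpolation=cv2.INTER_CUBIC)
b=cv2.resize(im[230:325,395:445],None,fx=3,fy=3,interpolation=cv2.INTER_CUBIC)
o=np.zeros((590,750,3),np.uint8);o[:300]=a;o[305:590,:150]=b
cv2.imwrite('pics/crop.png',o)
m=camera_model('top')
for uv in [(201,124),(368,125),(368,386),(189,384)]:print(onz(m,uv,.135).round(4))
```

```text
[0.7761 0.3239 0.135 ]
[0.7687 0.0288 0.135 ]
[0.3258 0.0407 0.135 ]
[0.3333 0.3371 0.135 ]
```

View pics/crop.png

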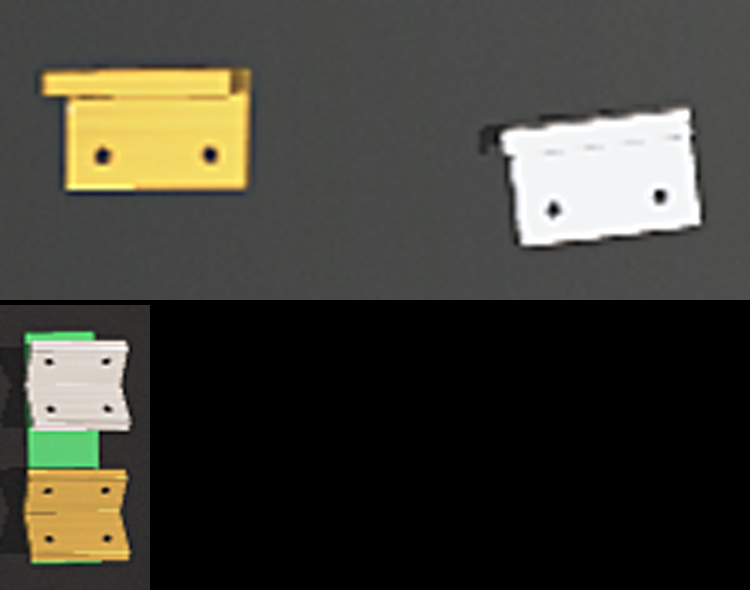

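Run:
```python
from h import *
m=camera_model('top')
A=lambda u,v:(205+(u-2)/5,255+(v-2)/5)
B=lambda u,v:(395+(u-1)/3,230+(v-306)/3)
def p(n,l,z):
    P=[onz(m,q,z) for q in l]
    d=P[0]-P[1]; print(n,[x[:2].round(4) for x in P],'len',np.linalg.norm(d).round(4),'yawdeg',np.degrees(np.arctan2(-d[0],d[1])).round(1),'mid',((P[0]+P[1])/2)[:2].round(4))
p('brass flat near',[A(66,189),A(247,189)],.139)
p('brass up far',[A(41,71),A(232,69)],.175)
p('alu flat near',[A(521,245),A(700,225)],.139)
p('alu up far',[A(501,129),A(690,109)],.175)
for n,y in(('alu',341),('brass',470)):
    p(n+' twin far',[B(29,y),B(127,y)],.057); p(n+' twin near',[B(31,y+89),B(130,y+89)],.057)
    p(n+' twin mid',[B(25,y+44),B(121,y+44)],.039)
```

```text
brass flat near [array([0.4824, 0.2899]), array([0.4814, 0.2288])] len 0.0611 yawdeg -0.9 mid [0.4819 0.2594]
brass up far [array([0.5228, 0.2892]), array([0.5224, 0.2275])] len 0.0617 yawdeg -0.3 mid [0.5226 0.2584]
alu flat near [array([0.4614, 0.1367]), array([0.4671, 0.0765])] len 0.0605 yawdeg 5.4 mid [0.4642 0.1066]
alu up far [array([0.5019, 0.1409]), array([0.5073, 0.08  ])] len 0.0611 yawdeg 5.0 mid [0.5046 0.1105]
alu twin far [array([ 0.5648, -0.041 ]), array([ 0.5638, -0.1025])] len 0.0616 yawdeg -1.0 mid [ 0.5643 -0.0717]
alu twin near [array([ 0.5094, -0.0402]), array([ 0.5084, -0.1019])] len 0.0617 yawdeg -0.9 mid [ 0.5089 -0.0711]
alu twin mid [array([ 0.5373, -0.0404]), array([ 0.5363, -0.1018])] len 0.0614 yawdeg -1.0 mid [ 0.5368 -0.0711]
brass twin far [array([ 0.4848, -0.0381]), array([ 0.4838, -0.099 ])] len 0.0609 yawdeg -0.9 mid [ 0.4843 -0.0685]
brass twin near [array([ 0.4305, -0.0373]), array([ 0.4295, -0.0984])] len 0.0611 yawdeg -0.9 mid [ 0.43   -0.0679]
brass twin mid [array([ 0.4561, -0.0375]), array([ 0.4551, -0.0982])] len 0.0607 yawdeg -0.9 mid [ 0.4556 -0.0679]
```

```bash
cat >> h.py <<'E'
def tgt(p,yaw,tilt=0,s=None):
    "rows numbers from current measured pose to TCP p; yaw deg of cap, tilt deg about tool y"
    s=s or state();R0=R.from_euler('xyz',s['tool_rot'])
    R1=R.from_euler('z',180+yaw,degrees=True)*R.from_euler('x',180,degrees=True)*R.from_euler('y',tilt,degrees=True)
    d=R0.inv().apply(np.array(p)-s['eef_pos'])/.1
    t=np.degrees((R0.inv()*R1).as_rotvec())/120
    print('shift',d.round(3),'turn',t.round(4),'at',s['eef_pos'].round(4),'t',round(s['clock'],2),'F',s['ft_force'].round(1),'gap',round(s['finger_gap'],4))
def wm():
    m=camera_model('wrist');m['fish']=1;return m
E
python3 - <<'E'
from h import *
s=state();R0=R.from_euler('xyz',s['tool_rot']);c,d=ray(wm(),(318.5,199.8))
print(R0.inv().apply(c-s['eef_pos']),R0.inv().apply(d))
tgt((.44,.30,.26),-.6)
E
```

```text
[ 0.06629803 -0.00058706 -0.14233857] [-0.26041339  0.00350425  0.96549085]
shift [-3.526 -2.256 -0.29 ] turn [-0.0005 -0.     -0.1138] at [0.1539 0.6055 0.2308] t 0.1 F [ 0.1 -0.   0.6] gap 0.0855
```

```bash
python3 -m jog '[[1,[-0.5,-0.35,-0.15],[0,0,-0.057]],[1,[-1,-0.7,-0.29],[0,0,-0.114]],[1,[-1,-0.7,-0.29],[0,0,-0.114]],[1,[-1,-0.7,-0.29],[0,0,-0.114]]]'; python3 -c "
from h import *
print(state()['joint_pos']);tgt((.44,.30,.26),-.6)"
```

```text
clock: 0.6
eef_pos: [0.2335, 0.5134, 0.2603]
tool_rot: [3.141, -0.0, 3.131]
ft_force: [0.2, 0.3, 0.8]
finger_gap: 0.0857
grip_force: 0.0
[-1.18976024  0.3943707  -0.07975706  1.72834521  0.03550622  1.02021819
  0.2778439 ]
shift [-2.089e+00 -2.111e+00  2.000e-03] turn [ 0.0001 -0.0002 -0.0002] at [0.2335 0.5134 0.2603] t 0.6 F [0.2 0.3 0.8] gap 0.0857
```

```bash
python3 -m jog '[[1,[-0.5,-0.5,0],[0,0,0]],[1,[-1,-1,0],[0,0,0]],[1,[-1,-1,0],[0,0,0]],[1,[-1,-1,0],[0,0,0]]]' >/dev/null; python3 -m jog '[[1,[-0.5,-0.5,0],[0,0,0]],[1,[-1,-1,0],[0,0,0]],[1,[-1,-1,0],[0,-0.08,0]],[1,[-1,-1,0],[0,-0.16,0]],[1,[-1,-1,0],[0,-0.24,0]],[1,[-1,-1,0],[0,-0.32,0]],[1,[-1,-1,0],[0,-0.375,0]],[1,[-1,-1,0],[0,-0.375,0]],[1,[-1,-1,0],[0,-0.375,0]]]'; python3 -c "
from h import *
print(state()['joint_pos']);tgt((.473,.259,.206),-.6,-45)
snap('wrist','w1.png')"
```

```text
clock: 2.22
eef_pos: [0.4292, 0.3138, 0.2593]
tool_rot: [-3.14, 0.784, 3.139]
ft_force: [0.1, 1.0, 0.5]
finger_gap: 0.0854
grip_force: 0.0
[-1.39345361  0.24441557  0.26215133  2.30063877  1.27232577  0.67517389
 -0.65244048]
shift [ 0.066 -0.546  0.689] turn [ 0.0018 -0.0004  0.0026] at [0.4292 0.3138 0.2593] t 2.23 F [0.1 1.  0.5] gap 0.0854
```

View pics/w1.png

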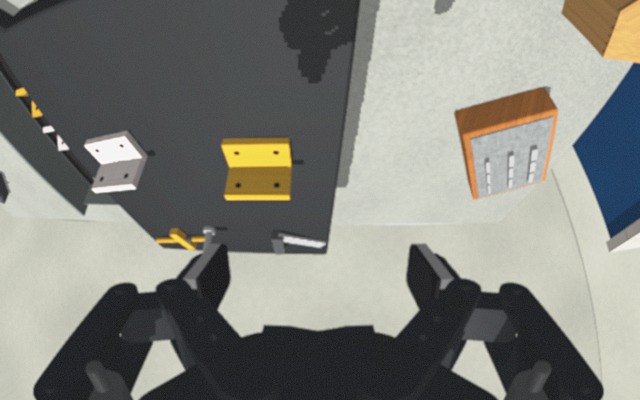

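The wrist view shows the fingers at the bottom and the brass cap at u 222–291, v 138–200. I'll check these against the projection of the estimated pose.

Run:
```python
from h import *
m=wm()
y=np.radians(-.6);ex=np.array([np.cos(y),np.sin(y),0]);ey=np.array([-np.sin(y),np.cos(y),0]);ez=np.array([0,0,1.])
O=np.array([.5225,.259,.135])
for n,a,h in(('flat tip top',-.04,.008),('upright top inner',-.008,.04),('upright top outer',0,.04),('inner corner',-.008,.008)):
    print(n,[proj(m,O+a*ex+b*ey+h*ez).round(1) for b in(.03,-.03)])
```

```text
flat tip top [array([290.5, 143.4]), array([222.7, 144.8])]
upright top inner [array([291.2, 195. ]), array([225.4, 195. ])]
upright top outer [array([291.8, 199.6]), array([227.5, 199.4])]
inner corner [array([292.8, 165.6]), array([230.6, 166.2])]
```

```bash
python3 -m jog '[[1,[0.04,-0.3,0.3],[0,0,0]],[1,[0.07,-0.55,0.69],[0.002,0,0.003]],[1,[0.07,-0.55,0.69],[0.002,0,0.003]],[1,[0.07,-0.55,0.69],[0.002,0,0.003]],[1,[0.07,-0.55,0.69],[0.002,0,0.003]]]'; python3 -c "
from h import *
tgt((.5365,.259,.142),-.6,-45)"
```

```text
clock: 2.9
eef_pos: [0.4748, 0.2569, 0.2073]
tool_rot: [3.138, 0.786, 3.122]
ft_force: [0.1, 0.7, 0.4]
finger_gap: 0.085
grip_force: 0.0
shift [0.026 0.03  0.897] turn [-0.0012  0.0001 -0.0031] at [0.4748 0.2569 0.2073] t 2.9 F [0.1 0.7 0.4] gap 0.085
```

```bash
python3 -m jog '[[1,[0.01,0.02,0.3],[0,0,0]],[1,[0.02,0.03,0.6],[0,0,0]],[1,[0.02,0.03,0.8],[0,0,0]],[1,[0.02,0.03,0.9],[0,0,0]],[1,[0.02,0.03,0.9],[0,0,0]],[0.5,[0.02,0.03,0.9],[0,0,0]],[0.4,[0.02,0.03,0.9],[0,0,0]],[0.3,[0.02,0.03,0.9],[0,0,0]],[0.2,[0.02,0.03,0.9],[0,0,0]],[0.1,[0.02,0.03,0.9],[0,0,0]]]' 60; python3 -m jog '[[0,[0,0,0],[0,0,0]],[0,[0,0,0],[0,0,0]],[0,[0,0,0],[0,0,0]]]' 60;  python3 -c "
from h import *
tgt((.5365,.259,.142),-.6,-45);print(state()['grip_force'])
snap('wrist','w2.png')"
```

```text
clock: 4.15
eef_pos: [0.5369, 0.2582, 0.1424]
tool_rot: [3.138, 0.786, 3.122]
ft_force: [-10.4, -1.1, 14.4]
finger_gap: 0.0585
grip_force: 60.2
clock: 4.53
eef_pos: [0.5369, 0.2582, 0.1424]
tool_rot: [3.138, 0.786, 3.122]
ft_force: [-9.2, -0.8, 14.2]
finger_gap: 0.0586
grip_force: 60.2
shift [ 0.006  0.008 -0.   ] turn [-0.0014  0.0005 -0.003 ] at [0.5369 0.2582 0.1424] t 4.53 F [-9.2 -0.8 14.2] gap 0.0586
60.17253438010812
```

View pics/w2.png

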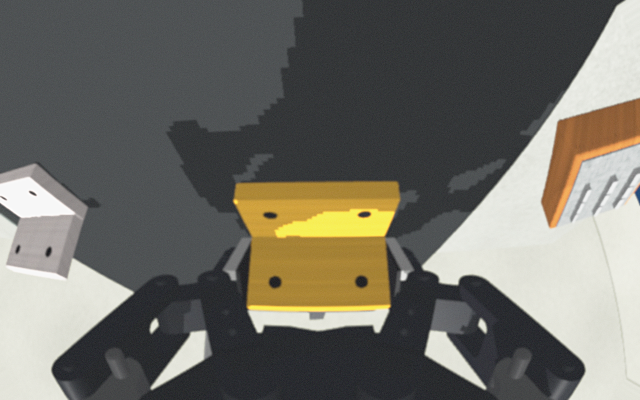

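The brass cap is held at both ends around the upright leg; gap is 58.6 mm and grip 60 N. Now lift it.

```bash
python3 -m jog '[[0,[-0.2,0,-0.2],[0,0,0]],[0,[-0.5,0,-0.5],[0,0,0]],[0,[-0.75,0,-0.75],[0,0,0]],[0,[-0.75,-0.3,-0.75],[0,0.08,0]],[0,[-0.75,-0.6,-0.75],[0,0.16,0]],[0,[-0.75,-0.9,-0.75],[0,0.24,0]],[0,[-0.75,-1,-0.75],[0,0.32,0]],[0,[-0.75,-1,-0.75],[0,0.375,0]],[0,[-0.75,-1,-0.75],[0,0.375,0]]]' 60; python3 -c "
from h import *
tgt((.4719,-.068,.20),-.9,0);print(state()['grip_force'])"
```

```text
clock: 5.7
eef_pos: [0.5354, 0.1562, 0.2467]
tool_rot: [-3.096, 0.251, 3.109]
ft_force: [-1.2, -0.1, -3.6]
finger_gap: 0.0589
grip_force: 66.7
shift [ 0.661 -2.245  0.415] turn [-0.0226  0.1197 -0.0106] at [0.5354 0.1562 0.2467] t 5.7 F [-1.2 -0.1 -3.6] gap 0.0589
66.69793683104217
```

```bash
python3 -m jog '[[0,[0,-0.1,0],[0,0.06,0]],[0,[0,-0.3,0],[0,0.12,0]],[0,[0,-0.6,0],[-0.02,0.12,-0.01]],[0,[0,-1,0],[-0.02,0.12,-0.01]],[0,[0,-1,0],[-0.02,0.12,-0.01]],[0,[0,-1,0],[-0.02,0.12,-0.01]],[0,[0,-1,0],[-0.02,0.12,-0.01]]]' 60; python3 -c "
from h import *
print(state()['joint_pos']);tgt((.4719,-.068,.20),-.9,0)"
```

```text
clock: 6.58
eef_pos: [0.5321, 0.0572, 0.251]
tool_rot: [-3.134, 0.005, 3.124]
ft_force: [1.0, 0.2, -2.9]
finger_gap: 0.0586
grip_force: 66.7
[-0.2664512   0.35489818  0.05649915  1.82054843 -0.01379993  0.9639248
  1.34712702]
shift [ 0.581 -1.259  0.516] turn [-0.0035  0.0022 -0.0011] at [0.5321 0.0572 0.251 ] t 6.58 F [ 1.   0.2 -2.9] gap 0.0586
```

```bash
python3 -m jog '[[0,[0.2,-0.4,0],[0,0,0]],[0,[0.4,-0.8,0],[-0.003,0.002,-0.001]],[0,[0.58,-1,0],[-0.003,0.002,-0.001]],[0,[0.58,-1,0],[-0.003,0.002,-0.001]],[0,[0.58,-1,0],[-0.003,0.002,-0.001]]]' >/dev/null; python3 -m jog '[[0,[0,-0.26,0],[0,0,0]],[0,[0,-0.26,0.25],[0,0,0]],[0,[0,-0.26,0.5],[0,0,0]],[0,[0,-0.26,0.5],[0,0,0]],[0,[0,-0.26,0.5],[0,0,0]]]'; python3 -c "
from h import *
tgt((.4719,-.068,.134),-.9,0)
snap('wrist','w3.png')"
```

```text
clock: 7.82
eef_pos: [0.4725, -0.0683, 0.2022]
tool_rot: [-3.14, 0.001, 3.125]
ft_force: [1.0, 0.0, -2.5]
finger_gap: 0.0593
grip_force: 66.6
shift [0.006 0.004 0.682] turn [-0.0007  0.0005 -0.0004] at [ 0.4725 -0.0683  0.2022] t 7.83 F [ 1.   0.  -2.5] gap 0.0593
```

View pics/w3.png

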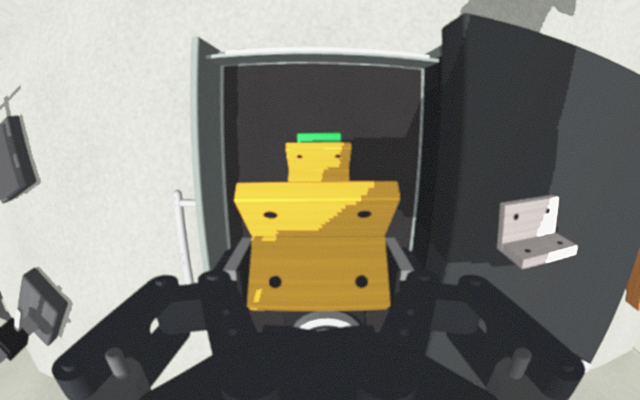

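The held cap has not slipped (same pixels as before: u 235–399 at v 182). The twin's near leg tip is at u 287–351, v 143, and the green base is above it. I'll enlarge for measuring.

Run:
```python
from h import *
im=cv2.imread('pics/full_w3.png')
cv2.imwrite('pics/c3.png',cv2.resize(im[120:320,220:420],None,fx=3,fy=3,interpolation=cv2.INTER_CUBIC))
m=wm();s=state();T=s['eef_pos']
def cap(O,yaw):
    y=np.radians(yaw);ex=np.array([np.cos(y),np.sin(y),0]);ey=np.array([-np.sin(y),np.cos(y),0]);ez=np.array([0,0,1.])
    for n,a,h in(('near tip outer',-.0283,.0283),('near tip inner',-.0226,.0339),('inner corner',0,.0113),('far tip inner',.0226,.0339),('far outer',.0283,.0283)):
        print(n,[(3*(proj(m,O+a*ex+b*ey+h*ez)-[220,120])+1).round(0) for b in(-.03,.03)])
print('twin');cap(np.array([.457,-.068,.028]),-.9)
print('held');cap(T+[-.01485,0,.005],-.9)
```

```text
twin
near tip outer [array([199.,  68.]), array([392.,  68.])]
near tip inner [array([198.,  88.]), array([394.,  88.])]
inner corner [array([206., 148.]), array([386., 148.])]
far tip inner [array([201., 231.]), array([391., 231.])]
far outer [array([203., 244.]), array([389., 243.])]
held
near tip outer [array([ 49., 192.]), array([538., 192.])]
near tip inner [array([ 40., 250.]), array([547., 249.])]
inner corner [array([ 92., 355.]), array([496., 354.])]
far tip inner [array([ 74., 568.]), array([514., 568.])]
far outer [array([ 86., 577.]), array([502., 577.])]
```

View pics/c3.png

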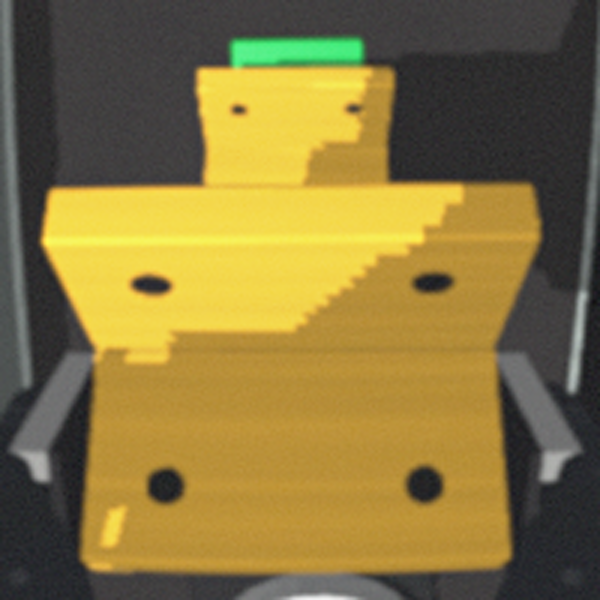

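Run:
```python
from h import *
from scipy.optimize import least_squares
m=wm();T=state()['eef_pos']
obs=[(-.0283,.0283,-.03,49,188),(-.0283,.0283,.03,533,185),(-.0226,.0339,-.03,43,241),(-.0226,.0339,.03,541,238),(0,.0113,-.03,97,350),(0,.0113,.03,496,348),(.0226,.0339,-.03,80,558),(.0226,.0339,.03,512,558)]
def f(p):
    Q=R.from_euler('zyx',[p[3],p[4],p[5]],degrees=True);O=T+p[:3]/1000
    return np.concatenate([proj(m,O+Q.apply([a,b,h]))-[(u-1)/3+220,(v-1)/3+120] for a,h,b,u,v in obs])
r=least_squares(f,[-14.85,0,5,-.9,0,0]);print(r.x.round(2),r.cost)
```

```text
[-15.     0.46   3.18  -0.22  -0.55   1.05] 1.1838279523529665
```

```bash
python3 -m jog '[[0,[0,0,0.4],[0,0,0]],[0,[0,0,0.8],[0,0,0]],[0,[0,0,1],[0,0,0]],[0,[0,0,1],[0,0,0]]]' >/dev/null; python3 -m jog '[[0,[0,0,0.2],[0,0,0]],[0,[0,0,0.4],[0,0,0]],[0,[0,0,0.5],[0,0,0]],[0,[0,0,0.56],[0,0,0]],[0,[0,0,0.56],[0,0,0]],[0,[0,0,0.56],[0,0,0]]]'; python3 -c "
from h import *
tgt((.4720,-.0683,.0361),-.9,0)"
```

```text
clock: 9.12
eef_pos: [0.4728, -0.0689, 0.0485]
tool_rot: [-3.14, 0.003, 3.124]
ft_force: [-15.3, 3.2, 56.2]
finger_gap: 0.0589
grip_force: 92.5
shift [0.008 0.006 0.124] turn [-0.0005  0.0014 -0.0009] at [ 0.4728 -0.0689  0.0485] t 9.12 F [-15.3   3.2  56.2] gap 0.0589
```

Contact came 12 mm early at 56 N. The fingertips have probably met the twin's ends. I'll back off and look.

```bash
python3 -m jog '[[0,[0,0,-0.3],[0,0,0]],[0,[0,0,-0.5],[0,0,0]],[0,[0,0,-0.8],[0,0,0]],[0,[0,0,-0.8],[0,0,0]]]' 60; python3 -c "
from h import *
tgt((.4720,-.0683,.0361),-.9,0);print(state()['grip_force'],camera_model('wrist'))
snap('wrist','w4.png',(170,100,470,325),2.6)
snap('side','s4.png')"
```

```text
clock: 9.62
eef_pos: [0.4734, -0.069, 0.1281]
tool_rot: [-3.14, 0.005, 3.124]
ft_force: [-0.7, 0.7, -3.1]
finger_gap: 0.0588
grip_force: 67.4
shift [0.019 0.008 0.92 ] turn [-0.0007  0.0026 -0.001 ] at [ 0.4734 -0.069   0.1281] t 9.62 F [-0.7  0.7 -3.1] gap 0.0588
67.41221241652966 {'K': array([[309.70691629,   0.        , 317.94778346],
       [  0.        , 309.70691629, 199.35454966],
       [  0.        ,   0.        ,   1.        ]]), 'rvec': array([-2.09490067, -2.05982532, -0.27746289]), 'tvec': array([ 0.06109932, -0.46430405,  0.15270503])}
```

View pics/w4.png

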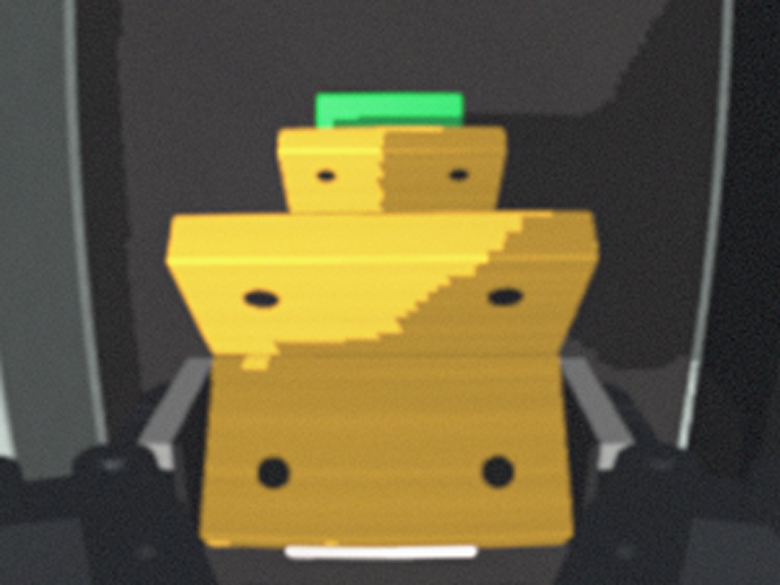

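Run:
```python
from h import *
s=state();R0=R.from_euler('xyz',s['tool_rot']);m=wm()
for uv in [(251.3,237.3),(243,237.3),(224,270),(235,272),(230,280),(236,280)]:
    c,d=ray(m,uv);c=R0.inv().apply(c-s['eef_pos']);d=R0.inv().apply(d)
    a=c+d*(.011-c[0])/d[0]; b=c+d*(-.0295-c[1])/d[1]; print(uv,'x=11:',(a*1e3).round(1),' y=-29.5:',(b*1e3).round(1))
```

```text
(251.3, 237.3) x=11: [ 11.  -32.1  -6.3]  y=-29.5: [ 15.5 -29.5 -17.4]
(243, 237.3) x=11: [ 11.  -36.2  -6.5]  y=-29.5: [ 21.4 -29.5 -31.8]
(224, 270) x=11: [ 11.  -36.1 -40.3]  y=-29.5: [ 21.3 -29.5 -59.2]
(235, 272) x=11: [ 11.  -31.4 -41.5]  y=-29.5: [ 14.4 -29.5 -47.7]
(230, 280) x=11: [ 11.  -31.8 -47.7]  y=-29.5: [ 15.  -29.5 -54.5]
(236, 280) x=11: [ 11.  -29.5 -47.5]  y=-29.5: [ 11.1 -29.5 -47.6]
```

View pics/s4.png

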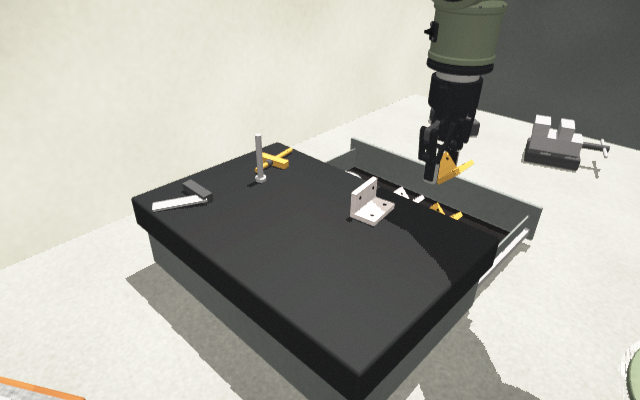

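The side view shows the cap held clear of the twins. The pad tips reach only about 3 mm above the cap's corner line, so they hit the twin's ends. I'll set the cap back on the granite and regrip with the tips higher in the V, inside its own section.

```bash
python3 -m jog '[[0,[0,0,-0.4],[0,0,0]],[0,[0,0,-0.9],[0,0,0]],[0,[-0.2,0.5,-1],[0,0,0]],[0,[-0.3,1,-1],[0,0,0]],[0,[-0.3,1,-1],[0,0,0]],[0,[-0.3,1,-1],[0,0,0]]]'>/dev/null; python3 -m jog '[[0,[0,0.3,-0.2],[0,0,0]],[0,[-0.1,0.7,-0.3],[0,0,0]],[0,[-0.3,1,-0.3],[0,0,0]],[0,[-0.3,1,-0.3],[0,0,0]],[0,[-0.3,1,-0.3],[0,0,0]]]'; python3 -c "
from h import *
tgt((.5369,.235,.22),-.6,-45)"
```

```text
clock: 11.1
eef_pos: [0.535, 0.1287, 0.2546]
tool_rot: [-3.139, -0.001, 3.122]
ft_force: [0.6, -1.0, -2.9]
finger_gap: 0.0589
grip_force: 67.3
shift [1.000e-03 1.064e+00 3.440e-01] turn [-0.0028 -0.3753 -0.0035] at [0.535  0.1287 0.2546] t 11.1 F [ 0.6 -1.  -2.9] gap 0.0589
```

```bash
python3 -m jog '[[0,[0,0.3,0],[0,-0.07,0]],[0,[0,0.6,0],[0,-0.15,0]],[0,[0,0.9,0],[0,-0.23,0]],[0,[0,1,0.1],[0,-0.31,0]],[0,[0,1,0.3],[-0.003,-0.375,-0.003]],[0,[0,1,0.3],[-0.003,-0.375,-0.003]],[0,[0,1,0.3],[-0.003,-0.375,-0.003]],[0,[0,1,0.3],[-0.003,-0.375,-0.003]],[0,[0,1,0.3],[-0.003,-0.375,-0.003]]]'; python3 -c "
from h import *
tgt((.5369,.235,.1455),-.6,-45)"
```

```text
clock: 12.22
eef_pos: [0.5364, 0.2292, 0.2246]
tool_rot: [3.139, 0.786, 3.13]
ft_force: [0.3, -0.3, -2.6]
finger_gap: 0.0587
grip_force: 67.4
shift [0.557 0.056 0.562] turn [ 0.0009  0.0002 -0.0004] at [0.5364 0.2292 0.2246] t 12.22 F [ 0.3 -0.3 -2.6] gap 0.0587
```

Now lower it slowly.

```bash
python3 -m jog '[[0,[0.3,0.05,0.3],[0,0,0]],[0,[0.48,0.05,0.48],[0,0,0]],[0,[0.55,0.05,0.55],[0,0,0]],[0,[0.56,0.05,0.56],[0,0,0]],[0,[0.565,0.05,0.565],[0,0,0]],[0,[0.57,0.05,0.57],[0,0,0]]]'; python3 -m jog '[[0,[0.006,0,0.006],[0,0,0]],[0,[0.01,0,0.01],[0,0,0]],[0,[0.01,0,0.01],[0,0,0]]]'
```

```text
clock: 12.98
eef_pos: [0.5373, 0.2352, 0.1451]
tool_rot: [3.138, 0.787, 3.129]
ft_force: [-0.1, 0.1, -2.3]
finger_gap: 0.0589
grip_force: 67.3
clock: 13.35
eef_pos: [0.5371, 0.2353, 0.1431]
tool_rot: [3.139, 0.786, 3.13]
ft_force: [0.4, 0.8, -3.4]
finger_gap: 0.0589
grip_force: 67.3
```

```bash
python3 -m jog '[[0,[0.004,0,0.004],[0,0,0]],[0,[0.008,0,0.008],[0,0,0]],[0,[0.008,0,0.008],[0,0,0]]]';  python3 -m jog '[[0,[0.003,0,0.003],[0,0,0]],[0,[0.006,0,0.006],[0,0,0]],[0,[0.006,0,0.006],[0,0,0]]]'
```

```text
clock: 13.72
eef_pos: [0.5373, 0.2353, 0.1424]
tool_rot: [3.139, 0.787, 3.13]
ft_force: [-7.9, -1.2, 11.4]
finger_gap: 0.0586
grip_force: 68.8
clock: 14.1
eef_pos: [0.5375, 0.2353, 0.1423]
tool_rot: [3.138, 0.788, 3.129]
ft_force: [-17.2, -3.0, 29.1]
finger_gap: 0.059
grip_force: 70.7
```

```bash
python3 -m jog '[[0,[-0.006,0,-0.006],[0,0,0]],[0.5,[-0.006,0,-0.006],[0,0,0]],[0.8,[-0.006,0,-0.006],[0,0,0]],[0.8,[-0.006,0,-0.006],[0,0,0]],[0.8,[0.129,0,-0.119],[0,0,0]],[0.8,[0.129,0,-0.119],[0,0,0]],[0.8,[0.129,0,-0.119],[0,0,0]]]' 60; python3 -m jog '[[0.4,[0,0,0],[0,0,0]],[0.3,[0,0,0],[0,0,0]],[0.2,[0,0,0],[0,0,0]],[0.1,[0,0,0],[0,0,0]],[0,[0,0,0],[0,0,0]],[0,[0,0,0],[0,0,0]],[0,[0,0,0],[0,0,0]]]' 60; python3 -c "
from h import *
snap('wrist','w5.png',(170,100,470,325),2.6)"
```

```text
clock: 14.98
eef_pos: [0.5195, 0.2356, 0.1404]
tool_rot: [3.139, 0.786, 3.131]
ft_force: [0.1, -0.4, 0.2]
finger_gap: 0.0771
grip_force: 0.0
clock: 15.85
eef_pos: [0.5199, 0.2355, 0.1408]
tool_rot: [3.139, 0.787, 3.13]
ft_force: [-6.5, -0.0, 10.7]
finger_gap: 0.0578
grip_force: 61.3
```

View pics/w5.png

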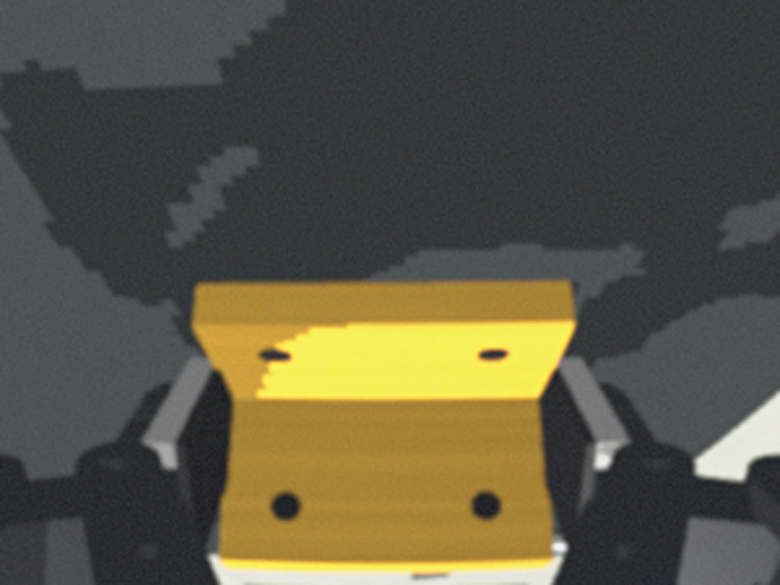

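The regrip looks right: pad tips are level with the inner corner line and the cap is centred. I'll fit the in-hand offset from these pixels: near tip (195,284)–(571,282), corner line (232,400)–(541,398), far tip (220,558)–(553,558).

```bash
cat > fit.py <<'E'
from h import *
from scipy.optimize import least_squares
def fit(obs,s,k,x0,y0,init):
    m=wm();R0=R.from_euler('xyz',s['tool_rot']);T=s['eef_pos']
    V=R.from_euler('x',180,degrees=True)*R.from_euler('z',180,degrees=True) # tool -> vertical frame(x=-toolx,y=tooly,z=-toolz)
    D=np.diag([-1,1,-1])
    def f(p):
        Q=R.from_euler('zyx',p[3:],degrees=True)
        return np.concatenate([proj(m,T+R0.apply(D@(p[:3]/1000+Q.apply([a,b,h]))))-[(u-k/2+.5)/k+x0,(v-k/2+.5)/k+y0] for a,h,b,u,v in obs])
    r=least_squares(f,init);print(r.x.round(2),r.cost.round(2))
E
python3 - <<'E'
from fit import *
obs=[(-.0283,.0283,-.03,196,284),(-.0283,.0283,.03,571,282),(-.0226,.0339,-.03,193,327),(-.0226,.0339,.03,576,322),(0,.0113,-.03,232,400),(0,.0113,.03,541,398),(.0226,.0339,-.03,220,559),(.0226,.0339,.03,553,558)]
fit(obs,state(),2.6,170,100,[-1.5,0,-8,0,0,0])
E
python3 -m jog '[[0,[-0.2,0,-0.2],[0,0,0]],[0,[-0.5,0,-0.5],[0,0,0]],[0,[-0.75,0,-0.75],[0,0,0]],[0,[-0.75,-0.3,-0.75],[0,0.08,0]],[0,[-0.75,-0.6,-0.75],[0,0.16,0]],[0,[-0.75,-0.9,-0.75],[0,0.24,0]],[0,[-0.75,-1,-0.75],[0,0.32,0]],[0,[-0.75,-1,-0.75],[0,0.375,0]],[0,[-0.75,-1,-0.75],[0,0.375,0]],[0,[-0.75,-1,-0.75],[0,0.375,0]]]' 60; python3 -c "
from h import *
tgt((.4585,-.068,.20),-.9,0);print(state()['grip_force'])"
```

```text
[-1.27  0.04 -7.89  0.59 -0.07  0.51] 3.65
clock: 17.15
eef_pos: [0.5179, 0.1347, 0.2461]
tool_rot: [-3.106, 0.163, 3.119]
ft_force: [0.1, -1.5, -4.1]
finger_gap: 0.0577
grip_force: 66.4
shift [ 0.617 -2.025  0.439] turn [-0.0174  0.0778 -0.0045] at [0.5179 0.1347 0.2461] t 17.15 F [ 0.1 -1.5 -4.1] gap 0.0577
66.36979401111603
```

```bash
python3 -m jog '[[0,[0.1,-0.3,-0.1],[0,0.05,0]],[0,[0.2,-0.6,-0.1],[-0.017,0.078,-0.005]],[0,[0.4,-0.9,-0.1],[-0.017,0.078,-0.005]],[0,[0.5,-1,-0.1],[-0.017,0.078,-0.005]],[0,[0.5,-1,-0.1],[-0.017,0.078,-0.005]],[0,[0.5,-1,-0.1],[-0.017,0.078,-0.005]]]'>/dev/null; python3 -m jog '[[0,[0,-0.4,0],[0,0,0]],[0,[0,-0.8,0],[0,0,0]],[0,[0,-1,0],[0,0,0]],[0,[0,-1,0],[0,0,0]],[0,[0,-1,0],[0,0,0]]]'; python3 -c "
from h import *
tgt((.4583,-.0683,.15),-.9,0)"
```

```text
clock: 18.52
eef_pos: [0.4637, -0.0628, 0.2515]
tool_rot: [-3.138, 0.005, 3.126]
ft_force: [-0.7, -0.9, -3.1]
finger_gap: 0.0575
grip_force: 66.4
shift [ 0.058 -0.052  1.015] turn [-0.0018  0.0024  0.0002] at [ 0.4637 -0.0628  0.2515] t 18.52 F [-0.7 -0.9 -3.1] gap 0.0575
```

```bash
python3 -m jog '[[0,[0.06,-0.05,0.2],[0,0,0]],[0,[0.06,-0.05,0.5],[-0.002,0.002,0]],[0,[0.06,-0.05,0.5],[-0.002,0.002,0]],[0,[0.06,-0.05,0.5],[-0.002,0.002,0]],[0,[0.06,-0.05,0.5],[-0.002,0.002,0]]]'
cat > edges.py <<'E'
from h import *
def meas(O,yaw,f,off=(0,0,0)):
    m=wm();snap('wrist',f);im=cv2.imread('pics/full_'+f).astype(int)
    y=np.radians(yaw);Q=R.from_euler('z',yaw,degrees=True)
    print('pred near outer',[proj(m,O+Q.apply([-.0283,b,.0283])).round(1) for b in(-.03,.03)],'inner',[proj(m,O+Q.apply([-.0226,b,.0339])).round(1) for b in(-.03,.03)],'corner',[proj(m,O+Q.apply([0,b,.0113])).round(1) for b in(-.03,.03)])
    return im,m
E
python3 - <<'E'
from edges import *
im,m=meas(np.array([.457,-.068,.028]),-.9,'w6.png')
sat=im[:,:,2]-im[:,:,0]
for v in range(120,215,5):
    c=np.where(sat[v,200:440]>60)[0]+200
    if len(c):print(v,c.min(),c.max(),len(c))
for u in(295,318,340):
    c=np.where(sat[100:230,u]>60)[0]+100;print(u,c.min(),c[np.where(np.diff(c)>1)[0]], sat[c.min():240:6,u])
tgt((.4583,-.0683,.0572),-.9,0)
E
```

```text
clock: 19.15
eef_pos: [0.458, -0.0688, 0.2025]
tool_rot: [3.141, 0.002, 3.125]
ft_force: [-0.2, 0.3, -2.7]
finger_gap: 0.0578
grip_force: 66.4
pred near outer [array([286.7, 157.4]), array([350.5, 157.4])] inner [array([286.2, 164.3]), array([351. , 164.3])] corner [array([288.8, 183. ]), array([348.2, 183. ])]
160 287 352 66
165 287 352 66
170 288 351 60
175 289 350 62
180 289 350 62
185 289 350 62
190 289 350 62
195 289 350 62
200 289 351 56
205 289 351 63
210 245 389 145
295 157 [] [ 86 163 168 170 170 168 169 164 168 171 167 166 167 127]
318 157 [] [113 162 167 173 170 169 169 170 172 172 165 167 167 127]
340 157 [169 199] [ 92 146  89 126 129 128 130  62 132 129 130 137 133 125]
shift [0.    0.005 1.452] turn [ 0.0001  0.0011 -0.0003] at [ 0.458  -0.0689  0.2024] t 19.2 F [ 0.  -0.1 -2.2] gap 0.0576
```

Run:
```python
from edges import *
m=wm();s=state();T=s['eef_pos'];im=cv2.imread('pics/full_w6.png').astype(int);sat=im[:,:,2]-im[:,:,0]
def ed(v,a,b):
    r=sat[v,a:b].astype(float);h=.5*np.percentile(r,90);c=np.where(r>h)[0];return a+c.min()-.5,a+c.max()+.5
for v,z in((160,.0590),(163,.0613)):
    e=ed(v,250,390);print('twin',e,[onz(m,(u,v),z).round(4) for u in e])
for v,h in((209,.0283),(212,.0290),(216,.030),(220,.031)):
    e=ed(v,225,415);print('held',e,[onz(m,(u,v),T[2]-.0079+h).round(4) for u in e])
im=cv2.imread('pics/full_w3.png').astype(int);sat=im[:,:,2]-im[:,:,0]
for v in(144,147,150,160,170):print('w3',ed(v,250,390))
```

```text
twin (np.float64(286.5), np.float64(352.5)) [array([ 0.4302, -0.0976,  0.059 ]), array([ 0.4311, -0.0361,  0.059 ])]
twin (np.float64(286.5), np.float64(352.5)) [array([ 0.4327, -0.0974,  0.0613]), array([ 0.4336, -0.0363,  0.0613])]
held (np.float64(245.5), np.float64(388.5)) [array([ 0.4279, -0.0989,  0.2228]), array([ 0.4289, -0.039 ,  0.2228])]
held (np.float64(244.5), np.float64(389.5)) [array([ 0.429 , -0.0992,  0.2235]), array([ 0.43  , -0.0387,  0.2235])]
held (np.float64(243.5), np.float64(389.5)) [array([ 0.4305, -0.0995,  0.2245]), array([ 0.4314, -0.0388,  0.2245])]
held (np.float64(243.5), np.float64(389.5)) [array([ 0.4319, -0.0994,  0.2255]), array([ 0.4328, -0.039 ,  0.2255])]
w3 (np.float64(284.5), np.float64(350.5))
w3 (np.float64(284.5), np.float64(350.5))
w3 (np.float64(284.5), np.float64(350.5))
w3 (np.float64(286.5), np.float64(349.5))
w3 (np.float64(287.5), np.float64(348.5))
```

```bash
python3 -m jog '[[0,[0,0.02,0.4],[0,0,0]],[0,[0,0.02,0.8],[0,0,0]],[0,[0,0.02,1],[0,0.001,0]],[0,[0,0.02,1],[0,0.001,0]],[0,[0,0.02,1],[0,0.001,0]]]'>/dev/null;  python3 -m jog '[[0,[0,0,0.15],[0,0,0]],[0,[0,0,0.28],[0,0,0]],[0,[0,0,0.33],[0,0,0]],[0,[0,0,0.35],[0,0,0]],[0,[0,0,0.35],[0,0,0]]]'; python3 -c "
from h import *
tgt((.4583,-.0668,.0472),-.9,0)"
```

```text
clock: 20.45
eef_pos: [0.4576, -0.0671, 0.0666]
tool_rot: [3.142, -0.001, 3.125]
ft_force: [0.4, -0.4, -2.8]
finger_gap: 0.0575
grip_force: 66.3
shift [-0.008  0.003  0.194] turn [ 0.     -0.0006 -0.0005] at [ 0.4576 -0.0671  0.0666] t 20.45 F [ 0.4 -0.4 -2.8] gap 0.0575
```

```bash
python3 -m jog '[[0,[-0.007,0.003,0.03],[0,0,0]],[0,[-0.007,0.003,0.06],[0,0,0]],[0,[-0.007,0.003,0.09],[0,0,0]],[0,[-0.007,0.003,0.1],[0,0,0]],[0,[-0.007,0.003,0.1],[0,0,0]]]'; python3 -c "
from h import *
tgt((.4583,-.0668,.0472),-.9,0)"
```

```text
clock: 21.08
eef_pos: [0.4582, -0.0668, 0.0565]
tool_rot: [3.141, -0.001, 3.125]
ft_force: [-0.2, 0.3, -3.4]
finger_gap: 0.0573
grip_force: 66.4
shift [-0.001 -0.     0.093] turn [ 0.0001 -0.0007 -0.0005] at [ 0.4582 -0.0668  0.0565] t 21.07 F [-0.2  0.3 -3.4] gap 0.0573
```

```bash
python3 -m jog '[[0,[0,0,0.02],[0,0,0]],[0,[0,0,0.04],[0,0,0]],[0,[0,0,0.06],[0,0,0]],[0,[0,0,0.06],[0,0,0]]]'|sed -n '1,2p;4p'
```

```text
clock: 21.58
eef_pos: [0.4581, -0.0668, 0.0504]
ft_force: [0.3, 0.8, -3.4]
```

```bash
python3 -m jog '[[0,[0,0,0.007],[0,0,0]],[0,[0,0,0.014],[0,0,0]],[0,[0,0,0.02],[0,0,0]],[0,[0,0,0.02],[0,0,0]]]'|sed -n '1,2p;4p'
```

```text
clock: 22.08
eef_pos: [0.4582, -0.0668, 0.0486]
ft_force: [-0.6, -0.0, -3.4]
```

```bash
python3 -m jog '[[0,[0,0,0.004],[0,0,0]],[0,[0,0,0.008],[0,0,0]],[0,[0,0,0.008],[0,0,0]]]'|sed -n '1,2p;4p'
```

```text
clock: 22.45
eef_pos: [0.4582, -0.0668, 0.0478]
ft_force: [-0.8, -0.0, -2.5]
```

```bash
python3 -m jog '[[0,[0,0,0.004],[0,0,0]],[0,[0,0,0.004],[0,0,0]]]'|sed -n '1,2p;4p'
```

```text
clock: 22.7
eef_pos: [0.4582, -0.0668, 0.0474]
ft_force: [0.0, 0.4, -2.8]
```

```bash
python3 -m jog '[[0,[0,0,0.004],[0,0,0]],[0,[0,0,0.004],[0,0,0]]]'|sed -n '1,2p;4p'
```

```text
clock: 22.95
eef_pos: [0.4584, -0.0668, 0.047]
ft_force: [0.3, -0.7, -1.9]
```

```bash
python3 -m jog '[[0,[0,0,0.004],[0,0,0]],[0,[0,0,0.004],[0,0,0]]]'|sed -n '1,2p;4p'
```

```text
clock: 23.2
eef_pos: [0.4586, -0.0668, 0.0467]
ft_force: [1.4, 0.1, 2.4]
```

```bash
python3 -m jog '[[0,[0,0,0.003],[0,0,0]],[0,[0,0,0.003],[0,0,0]]]'|sed -n '1,2p;4p'
```

```text
clock: 23.45
eef_pos: [0.4587, -0.0668, 0.0465]
ft_force: [1.7, 1.2, 6.5]
```

```bash
python3 -m jog '[[0,[0,0,0.002],[0,0,0]],[0,[0,0,0.002],[0,0,0]]]'|sed -n '1,2p;4p'; python3 -m jog '[[0.1,[0,0,0],[0,0,0]],[0.3,[0,0,0],[0,0,0]],[0.6,[0,0,0],[0,0,0]],[0.6,[0,0,0],[0,0,0]]]' 30; python3 -m jog '[[0.6,[0,0,-0.3],[0,0,0]],[0.6,[0,0,-0.6],[0,0,0]],[-1,[0,0,-0.6],[0,0,0]],[-1,[0,0,-0.6],[0,0,0]],[-1,[0,0,-0.6],[0,0,0]],[-1,[0,0,-0.6],[0,0,0]],[-1,[0,0,-0.6],[0,0,0]],[-1,[0,0,-0.6],[0,0,0]]]'
python3 - <<'E'
from edges import *
im,m=meas(np.array([.457,-.0668,.0393]),-.9,'w7.png')
im2,_=None,None
sat=im[:,:,2]-im[:,:,0]
for v in range(120,230,6):
    c=np.where(sat[v,200:440]>60)[0]+200
    if len(c):print(v,c.min(),c.max(),len(c))
O=np.array([.457,-.0668,.0393]);Q=R.from_euler('z',-.9,degrees=True)
print('far inner/outer',[proj(m,O+Q.apply([a,b,h])).round(1) for a,h in((.0226,.0339),(.0283,.0283)) for b in(-.03,.03)])
E
```

```text
clock: 23.7
eef_pos: [0.4587, -0.0668, 0.0465]
ft_force: [-0.1, 0.7, 11.0]
clock: 24.2
eef_pos: [0.4579, -0.0668, 0.046]
tool_rot: [3.141, -0.002, 3.125]
ft_force: [0.1, -0.0, 0.4]
finger_gap: 0.0684
grip_force: 0.0
clock: 25.2
eef_pos: [0.4583, -0.0668, 0.106]
tool_rot: [3.142, -0.001, 3.125]
ft_force: [0.4, -0.6, 1.1]
finger_gap: -0.0002
grip_force: 0.0
pred near outer [array([268. , 180.7]), array([367.9, 180.7])] inner [array([266.8, 192.1]), array([369. , 192.1])] corner [array([273.5, 216.7]), array([362.2, 216.7])]
180 269 366 98
186 267 368 102
192 266 368 103
198 268 367 100
204 270 365 96
210 272 364 93
216 274 362 89
222 273 363 91
228 273 363 91
far inner/outer [array([270.6, 261.7]), array([365.3, 261.6]), array([272.2, 265.6]), array([363.6, 265.5])]
```

```bash
python3 -m jog '[[-1,[0.012,0,0.2],[0,0,0]],[-1,[0.012,0,0.35],[0,0,0]],[-1,[0.012,0,0.41],[0,0,0]],[-1,[0.012,0,0.425],[0,0,0]],[-1,[0.012,0,0.425],[0,0,0]]]'|sed -n '1,2p;4p';python3 -m jog '[[-1,[0,0,0.004],[0,0,0]],[-1,[0,0,0.008],[0,0,0]],[-1,[0,0,0.008],[0,0,0]]]'|sed -n '1,2p;4p'
```

```text
clock: 25.88
eef_pos: [0.4572, -0.0668, 0.0638]
ft_force: [0.4, 0.4, 0.7]
clock: 26.25
eef_pos: [0.4571, -0.0667, 0.0629]
ft_force: [0.1, -0.1, 0.3]
```

```bash
python3 -m jog '[[-1,[0,0,0.004],[0,0,0]],[-1,[0,0,0.006],[0,0,0]],[-1,[0,0,0.006],[0,0,0]]]'|sed -n '1,2p;4p'
```

```text
clock: 26.62
eef_pos: [0.457, -0.0668, 0.0622]
ft_force: [0.9, 0.2, 0.0]
```

```bash
python3 -m jog '[[-1,[0,0,0.004],[0,0,0]],[-1,[0,0,0.005],[0,0,0]],[-1,[0,0,0.005],[0,0,0]]]'|sed -n '1,2p;4p'
```

```text
clock: 27.0
eef_pos: [0.4571, -0.0668, 0.0617]
ft_force: [-0.1, 1.1, 0.2]
```

```bash
python3 -m jog '[[-1,[0,0,0.004],[0,0,0]],[-1,[0,0,0.005],[0,0,0]],[-1,[0,0,0.005],[0,0,0]]]'|sed -n '1,2p;4p'
```

```text
clock: 27.38
eef_pos: [0.457, -0.0668, 0.0612]
ft_force: [0.1, 0.3, -0.1]
```

```bash
for i in 1; do python3 -m jog '[[-1,[0,0,0.005],[0,0,0]],[-1,[0,0,0.008],[0,0,0]],[-1,[0,0,0.008],[0,0,0]]]'|sed -n '1,2p;4p'; done
```

```text
clock: 27.75
eef_pos: [0.457, -0.0667, 0.0604]
ft_force: [0.2, -0.1, -1.4]
```

```bash
python3 -m jog '[[-1,[0,0,0.005],[0,0,0]],[-1,[0,0,0.007],[0,0,0]],[-1,[0,0,0.007],[0,0,0]]]'|sed -n '1,2p;4p'
```

```text
clock: 28.12
eef_pos: [0.457, -0.0667, 0.0597]
ft_force: [0.2, 0.0, -0.5]
```

```bash
python3 -m jog '[[-1,[0,0,0.005],[0,0,0]],[-1,[0,0,0.007],[0,0,0]],[-1,[0,0,0.007],[0,0,0]]]'|sed -n '1,2p;4p'
```

```text
clock: 28.5
eef_pos: [0.4573, -0.0668, 0.0591]
ft_force: [0.7, 0.1, 2.5]
```

```bash
python3 -m jog '[[-1,[0,0,0.005],[0,0,0]],[-1,[0,0,0.007],[0,0,0]],[-1,[0,0,0.007],[0,0,0]]]'|sed -n '1,2p;4p'
```

```text
clock: 28.88
eef_pos: [0.4575, -0.0668, 0.0587]
ft_force: [0.6, 0.2, 11.6]
```

```bash
python3 -m jog '[[-1,[0,0,-0.3],[0,0,0]],[-1,[0,0,-0.8],[0,0,0]],[0.6,[0,0,-1],[0,0,0]],[1,[0,0,-1],[0,0,0]]]' >/dev/null; python3 -m jog '[[1,[0,0,-0.4],[0,0,0]],[1,[0,0.2,-0.7],[0,0,0]],[1,[0,0.6,-0.7],[0,-0.08,-0.03]],[1,[0,1,-0.7],[0,-0.16,-0.05]],[1,[0,1,-0.7],[0,-0.24,-0.05]],[1,[0,1,-0.7],[0,-0.32,-0.05]],[1,[0,1,-0.7],[0,-0.375,-0.05]],[1,[0,1,-0.7],[0,-0.375,-0.05]],[1,[0,1,-0.7],[0,-0.375,-0.05]]]'; python3 -c "
from h import *
tgt((.451,.106,.191),5.2,-45)"
```

```text
clock: 30.5
eef_pos: [0.4419, 0.0134, 0.1994]
tool_rot: [-3.021, 0.419, -3.015]
ft_force: [0.1, -0.9, -0.4]
finger_gap: 0.0855
grip_force: 0.0
shift [-0.155  0.92   0.051] turn [-0.0469 -0.1736  0.0248] at [0.4419 0.0134 0.1994] t 30.5 F [ 0.1 -0.9 -0.4] gap 0.0855
```

```bash
python3 -m jog '[[1,[-0.1,0.3,0],[-0.01,-0.06,0.01]],[1,[-0.15,0.6,0],[-0.03,-0.12,0.015]],[1,[-0.15,0.92,0.05],[-0.047,-0.174,0.025]],[1,[-0.15,0.92,0.05],[-0.047,-0.174,0.025]],[1,[-0.15,0.92,0.05],[-0.047,-0.174,0.025]],[1,[-0.15,0.92,0.05],[-0.047,-0.174,0.025]]]'
python3 - <<'E'
from h import *
tgt((.451,.106,.191),5.2,-45);tgt((.5007,.1100,.1413),5.2,-45)
m=wm();O=np.array([.5048,.1104,.135]);Q=R.from_euler('z',5.2,degrees=True)
for n,a,h in(('flat tip top',-.04,.008),('inner corner',-.008,.008),('upright top inner',-.008,.04),('upr top outer',0,.04)):
    print(n,[proj(m,O+Q.apply([a,b,h])).round(1) for b in(.03,-.03)])
snap('wrist','w8.png');im=cv2.imread('pics/full_w8.png').astype(int).max(2)
for v in range(130,260,8):
    c=np.where(im[v,200:440]>100)[0]+200
    if len(c):print(v,c.min(),c.max(),len(c))
for u in(300,340):print(u,list(im[140:260:3,u]))
E
```

```text
clock: 31.25
eef_pos: [0.5023, 0.1239, 0.2149]
tool_rot: [-3.133, 0.74, -3.059]
ft_force: [0.3, 0.4, 0.3]
finger_gap: 0.0852
grip_force: 0.0
shift [ 0.549 -0.138 -0.177] turn [-0.0069 -0.0218 -0.0027] at [0.5023 0.1239 0.2149] t 31.25 F [0.3 0.4 0.3] gap 0.0852
shift [ 0.516 -0.133  0.526] turn [-0.0069 -0.0218 -0.0027] at [0.5023 0.1239 0.2149] t 31.25 F [0.3 0.4 0.3] gap 0.0852
flat tip top [array([347.8,  98.7]), array([238.9, 101.3])]
inner corner [array([344.8, 138.9]), array([248.9, 140.3])]
upright top inner [array([347.6, 180.7]), array([241.1, 181.5])]
upr top outer [array([346.7, 188.9]), array([244. , 189.4])]
130 245 346 102
138 247 346 100
146 247 346 100
154 246 346 101
162 244 347 100
170 200 347 107
178 200 348 114
186 200 348 114
194 200 207 6
202 200 210 7
210 200 213 13
218 200 218 19
226 200 221 22
234 200 223 24
242 200 226 27
250 200 431 63
258 200 436 110
300 [np.int64(229), np.int64(173), np.int64(175), np.int64(175), np.int64(174), np.int64(177), np.int64(174), np.int64(174), np.int64(176), np.int64(173), np.int64(169), np.int64(176), np.int64(173), np.int64(
[... 258 characters left out ...]
), np.int64(83), np.int64(81), np.int64(81), np.int64(86), np.int64(85), np.int64(81), np.int64(71), np.int64(102)]
340 [np.int64(221), np.int64(173), np.int64(174), np.int64(171), np.int64(170), np.int64(171), np.int64(173), np.int64(172), np.int64(177), np.int64(171), np.int64(170), np.int64(172), np.int64(172), np.int64(230), np.int64(247), np.int64(247), np.int64(244), np.int64(81), np.int64(86), np.int64(87), np.int64(85), np.int64(87), np.int64(81), np.int64(84), np.int64(82), np.int64(86), np.int64(81), np.int64(83), np.int64(83), np.int64(85), np.int64(81), np.int64(78), np.int64(84), np.int64(86), np.int64(87), np.int64(90), np.int64(131), np.int64(170), np.int64(136), np.int64(89)]
```

```bash
python3 -m jog '[[1,[0.3,-0.08,-0.17],[0,-0.01,0]],[1,[0.55,-0.14,-0.18],[-0.007,-0.022,-0.003]],[1,[0.55,-0.14,-0.18],[-0.007,-0.022,-0.003]],[1,[0.55,-0.14,-0.18],[-0.007,-0.022,-0.003]],[1,[0.55,-0.14,-0.18],[-0.007,-0.022,-0.003]]]' >/dev/null; python3 -c "
from h import *
tgt((.5007,.1100,.1413),5.2,-45)"
```

```text
shift [ 0.518 -0.155  0.559] turn [-0.0061 -0.0227  0.0029] at [0.5    0.1265 0.2173] t 31.93 F [0.1 0.5 0.3] gap 0.0856
```

```bash
python3 -c "
from h import *
print(state()['joint_pos'].round(3))"
```

```text
[ 0.6    0.61  -1.495  2.432  1.772  0.994 -0.433]
```

Joint 4 is at its limit: a 45° tilt is out of reach this close in. I'll take the alu cap with a 20° tilt and set it down with the hand leaning 25° the other way.

```bash
python3 -c "
from h import *
tgt((.4945,.1094,.23),5.2,-20)"
```

```text
shift [-0.033 -0.168 -0.14 ] turn [-0.0066  0.1857  0.0015] at [0.5    0.1265 0.2173] t 31.93 F [0.1 0.5 0.3] gap 0.0856
```

```bash
python3 -m jog '[[1,[-0.03,-0.1,-0.14],[0,0.08,0]],[1,[-0.03,-0.17,-0.14],[-0.006,0.16,0]],[1,[-0.03,-0.17,-0.14],[-0.006,0.186,0.002]],[1,[-0.03,-0.17,-0.14],[-0.006,0.186,0.002]],[1,[-0.03,-0.17,-0.14],[-0.006,0.186,0.002]],[1,[-0.03,-0.17,-0.14],[-0.006,0.186,0.002]]]'; python3 -c "
from h import *
print(state()['joint_pos'].round(3));tgt((.4945,.1094,.23),5.2,-20)"
```

```text
clock: 32.67
eef_pos: [0.4939, 0.109, 0.2294]
tool_rot: [-3.14, 0.35, -3.051]
ft_force: [-0.2, 0.5, 0.1]
finger_gap: 0.0856
grip_force: 0.0
[ 0.704  0.524 -1.428  2.145  1.013  0.851  0.359]
shift [-0.008  0.003 -0.003] turn [-0.0009  0.0004 -0.0002] at [0.4939 0.109  0.2294] t 32.67 F [-0.2  0.5  0.1] gap 0.0856
```

```bash
python3 -m jog '[[1,[0.1,0,0.28],[0,0,0]],[1,[0.2,0,0.55],[0,0,0]],[1,[0.28,0,0.78],[0,0,0]],[1,[0.313,0,0.878],[0,0,0]],[1,[0.313,0,0.878],[0,0,0]],[1,[0.313,0,0.878],[0,0,0]]]'
python3 - <<'E'
from h import *
print(state()['joint_pos'].round(3));tgt((.4945,.1094,.136),5.2,-20)
m=wm();O=np.array([.5048,.1104,.1345]);Q=R.from_euler('z',5.2,degrees=True)
for n,a,h in(('flat tip top',-.04,.008),('inner corner',-.008,.008),('upright top inner',-.008,.04),('upr top outer',0,.04)):
    print(n,[proj(m,O+Q.apply([a,b,h])).round(1) for b in(.03,-.03)])
snap('wrist','w9.png');im=cv2.imread('pics/full_w9.png').astype(int).max(2)
for v in range(130,340,8):
    c=np.where(im[v,230:410]>110)[0]+230
    if len(c):print(v,c.min(),c.max(),len(c),im[v,300],im[v,330])
E
```

```text
clock: 33.42
eef_pos: [0.4951, 0.1093, 0.1371]
tool_rot: [-3.141, 0.35, -3.052]
ft_force: [-0.1, 1.1, 0.2]
finger_gap: 0.0855
grip_force: 0.0
[ 0.516  0.645 -1.21   2.235  1.317  0.765  0.077]
shift [0.009 0.002 0.008] turn [-0.0004  0.0003 -0.0005] at [0.4951 0.1093 0.1371] t 33.42 F [-0.1  1.1  0.2] gap 0.0855
flat tip top [array([386.9, 211.9]), array([249.9, 212. ])]
inner corner [array([378. , 262.3]), array([258.7, 262.5])]
upright top inner [array([387.8, 315. ]), array([249.2, 315.2])]
upr top outer [array([384.9, 324.6]), array([252.1, 324.8])]
202 252 383 132 148 160
210 249 385 137 179 183
218 249 384 136 217 216
226 250 383 130 248 213
234 252 382 126 246 215
242 254 381 128 214 247
250 255 380 126 247 247
258 256 378 123 247 247
266 257 378 122 157 157
274 255 380 126 167 164
282 254 381 128 163 165
290 253 383 131 160 161
298 251 384 114 163 164
306 250 386 137 161 165
314 248 387 140 167 181
322 250 386 137 247 247
```

```bash
python3 -m jog '[[0.4,[0.009,0,0.008],[0,0,0]],[0.3,[0.009,0,0.008],[0,0,0]],[0.2,[0.009,0,0.008],[0,0,0]],[0.1,[0.009,0,0.008],[0,0,0]],[0,[0.009,0,0.008],[0,0,0]],[0,[0.009,0,0.008],[0,0,0]],[0,[0.009,0,0.008],[0,0,0]]]' 60
python3 - <<'E'
from h import *
s=state();m=wm();R0=R.from_euler('xyz',s['tool_rot']);T=s['eef_pos']
# detected corner line/top line -> fit (dx,dz) of cap origin in vertical frame with lying rotation
snap('wrist','w10.png');g=cv2.imread('pics/full_w10.png').astype(int).max(2)
for v in (205,220,240,258,275,300,312):
    c=np.where(g[v,230:410]>110)[0]+230;print(v,c.min(),c.max())
for a,b in((190,235),(240,285),(300,350)):print(a,[int(x) for x in g[a:b,290:350:10].mean(1)])
O=np.array([.5048,.1104,.1345]);Q=R.from_euler('z',5.2,degrees=True)
for n,a,h in(('flat tip top',-.04,.008),('inner corner',-.008,.008),('upright top inner',-.008,.04),('upr top outer',0,.04)):
    print(n,[proj(m,O+Q.apply([a,b,h])).round(1) for b in(.03,-.03)])
print('O-T lying', Q.inv().apply(O-T)*1e3)
E
```

```text
clock: 34.35
eef_pos: [0.4945, 0.1089, 0.1362]
tool_rot: [-3.14, 0.35, -3.052]
ft_force: [-10.1, -3.9, 18.7]
finger_gap: 0.058
grip_force: 59.2
205 252 383
220 249 385
240 243 393
258 233 404
275 231 405
300 252 383
312 250 386
190 [58, 58, 59, 57, 58, 57, 58, 58, 56, 57, 56, 58, 82, 123, 152, 159, 158, 156, 154, 157, 156, 158, 169, 194, 214, 218, 219, 219, 218, 217, 216, 217, 218, 219, 219, 217, 214, 213, 212, 212, 213, 214, 215, 217, 217]
240 [216, 214, 216, 219, 220, 222, 225, 227, 230, 231, 234, 238, 245, 247, 247, 247, 247, 247, 247, 247, 247, 247, 247, 247, 249, 245, 201, 160, 156, 158, 161, 161, 160, 159, 161, 162, 163, 162, 161, 159, 159, 162, 161, 163, 163]
300 [164, 163, 158, 156, 157, 158, 161, 164, 163, 162, 161, 162, 162, 163, 161, 157, 159, 199, 245, 249, 248, 247, 247, 247, 247, 249, 242, 220, 171, 93, 52, 45, 43, 45, 42, 45, 43, 45, 42, 44, 45, 44, 43, 45, 44, 45, 46, 45, 45, 45]
flat tip top [array([387.8, 214.3]), array([250.4, 214.4])]
inner corner [array([378.8, 264.5]), array([259.3, 264.6])]
upright top inner [array([388.6, 317.5]), array([249.8, 317.7])]
upr top outer [array([385.6, 326.9]), array([252.7, 327.1])]
O-T lying [10.36296617  0.55893624 -1.69172581]
```

```bash
python3 -m jog '[[0,[-0.06,0,-0.2],[0,0,0]],[0,[-0.2,0,-0.5],[0,0,0]],[0,[-0.34,0,-0.94],[0,0,0]],[0,[-0.34,-0.1,-0.94],[0,0.07,0]],[0,[-0.34,-0.3,-0.94],[0,0.15,0]],[0,[-0.34,-0.5,-0.94],[0,0.22,0]],[0,[-0.34,-0.7,-0.94],[0,0.3,0]],[0,[-0.34,-0.7,-0.94],[0,0.375,0]],[0,[-0.34,-0.7,-0.94],[0,0.375,0]],[0,[-0.34,-0.7,-0.94],[0,0.375,0]]]' 60; python3 -c "
from h import *
print(state()['joint_pos'].round(3));tgt((.5305,-.0713,.20),-.9,25)"
```

```text
clock: 35.65
eef_pos: [0.5004, 0.0397, 0.2357]
tool_rot: [-3.141, -0.434, -3.052]
ft_force: [0.5, 0.8, -0.5]
finger_gap: 0.0577
grip_force: 65.2
[ 0.519  0.87  -1.226  1.545  0.555  1.66   0.878]
shift [-0.332 -1.133  0.24 ] turn [-0.0214  0.0009  0.0456] at [0.5004 0.0397 0.2357] t 35.65 F [ 0.5  0.8 -0.5] gap 0.0577
```

```bash
python3 -m jog '[[0,[-0.1,-0.3,0],[0,0,0.01]],[0,[-0.2,-0.6,0],[-0.01,0,0.03]],[0,[-0.33,-1,0],[-0.021,0,0.046]],[0,[-0.33,-1,0],[-0.021,0,0.046]],[0,[-0.33,-1,0],[-0.021,0,0.046]]]' >/dev/null; python3 -m jog '[[0,[0,-0.13,0.1],[0,0,0]],[0,[0,-0.13,0.24],[0,0,0]],[0,[0,-0.13,0.24],[0,0,0]],[0,[0,-0.13,0.24],[0,0,0]]]'
python3 - <<'E'
from h import *
print(state()['joint_pos'].round(3));tgt((.5305,-.0713,.20),-.9,25)
m=wm();Q=R.from_euler('z',-.9,degrees=True);s=state();T=s['eef_pos']
for nm,O in(('twin',np.array([.5367,-.0713,.028])),('held',T+[.0062,0,-.0086]),('brass nested',np.array([.457,-.0668,.0393]))):
  for n,a,h in(('near outer',-.0283,.0283),('near inner',-.0226,.0339),('corner',0,.0113),('far inner',.0226,.0339)):
    print(nm,n,[proj(m,O+Q.apply([a,b,h])).round(1) for b in(-.03,.03)])
snap('wrist','w11.png');im=cv2.imread('pics/full_w11.png').astype(int);g=im.min(2)
for v in range(100,340,6):
    c=np.where(g[v,220:420]>90)[0]+220
    if len(c):print(v,c.min(),c.max(),len(c),im[v,300],im[v,318])
E
```

```text
clock: 36.78
eef_pos: [0.529, -0.0702, 0.2001]
tool_rot: [-3.14, -0.436, 3.125]
ft_force: [0.4, -0.6, -0.7]
finger_gap: 0.0578
grip_force: 65.2
[ 0.654  0.931 -1.164  1.485  0.624  1.664  0.98 ]
shift [-0.015 -0.011 -0.006] turn [-0.0003  0.     -0.0006] at [ 0.529  -0.0702  0.2001] t 36.77 F [ 0.4 -0.6 -0.7] gap 0.0578
twin near outer [array([286.1, 232. ]), array([347.8, 232. ])]
twin near inner [array([285.5, 237.5]), array([348.4, 237.5])]
twin corner [array([287.6, 260.6]), array([346.4, 260.6])]
twin far inner [array([285.3, 284.7]), array([348.6, 284.8])]
held near outer [array([252.5, 203.6]), array([384.4, 203.7])]
held near inner [array([249.4, 214.5]), array([387.5, 214.5])]
held corner [array([258.3, 264.9]), array([378.4, 264.9])]
held far inner [array([248.7, 318.2]), array([388.2, 318.1])]
brass nested near outer [array([289.9, 150. ]), array([350.6, 150. ])]
brass nested near inner [array([289.2, 153.6]), array([351.4, 153.7])]
brass nested corner [array([290.7, 181.7]), array([349.6, 181.8])]
brass nested far inner [array([288.2, 199.8]), array([352.5, 199.8])]
100 2
[... 920 characters left out ...]
8 224 417 155 [192 196 204] [190 194 202]
244 223 417 155 [189 190 198] [185 189 196]
250 223 417 151 [191 194 201] [190 194 200]
256 232 417 147 [187 193 200] [191 194 203]
262 229 407 142 [189 191 200] [191 192 198]
268 225 411 145 [174 175 183] [175 173 182]
274 231 405 135 [174 176 182] [176 177 183]
280 235 401 129 [172 173 181] [173 174 182]
286 256 380 125 [178 181 187] [172 175 183]
292 255 381 127 [178 179 186] [176 179 186]
298 253 383 110 [184 186 192] [181 184 190]
304 251 385 135 [170 172 178] [171 172 179]
310 250 386 137 [173 177 182] [173 176 183]
316 251 385 135 [169 170 178] [173 175 181]
322 253 383 131 [188 191 198] [186 189 196]
328 299 336 38 [ 98  98 102] [114 117 119]
```

```bash
python3 -m jog '[[0,[-0.3,0,-0.1],[0,0,0]],[0,[-0.6,0,-0.25],[0,0,0]],[0,[-0.68,0,-0.32],[0,0,0]],[0,[-0.68,0,-0.32],[0,0,0]],[0,[-0.68,0,-0.32],[0,0,0]]]'|sed -n 1,3p
python3 - <<'E'
from h import *
tgt((.5305,-.0713,.20),-.9,25)
m=wm();Q=R.from_euler('z',-.9,degrees=True)
for nm,O in(('twin',np.array([.5367,-.0713,.028])),('brass nested',np.array([.457,-.0668,.0393]))):
  for n,a,h in(('near outer',-.0283,.0283),('near inner',-.0226,.0339),('corner',0,.0113),('far inner',.0226,.0339)):
    print(nm,n,[proj(m,O+Q.apply([a,b,h])).round(1) for b in(-.03,.03)])
snap('wrist','w12.png');im=cv2.imread('pics/full_w12.png').astype(int);g=im.max(2)
for v in range(90,220,4):
    c=np.where(g[v,255:385]>75)[0]+255
    if len(c):print(v,c.min()-.5,c.max()+.5,len(c),im[v,310])
E
```

```text
clock: 37.45
eef_pos: [0.6035, -0.0717, 0.2004]
tool_rot: [-3.14, -0.436, 3.124]
shift [ 0.659 -0.008  0.312] turn [-0.0005 -0.0001 -0.0007] at [ 0.6035 -0.0717  0.2004] t 37.45 F [ 0.9  1.1 -1.2] gap 0.0581
twin near outer [array([288. , 158.6]), array([346.9, 158.5])]
twin near inner [array([287.4, 162.3]), array([347.6, 162.3])]
twin corner [array([288.9, 189.1]), array([346. , 189.1])]
twin far inner [array([286.4, 207.2]), array([348.5, 207.2])]
brass nested near outer [array([292.5,  85.2]), array([348.5,  85.3])]
brass nested near inner [array([291.9,  87.1]), array([349.2,  87.2])]
brass nested corner [array([292.9, 115.3]), array([348.1, 115.4])]
brass nested far inner [array([290.5, 126. ]), array([350.9, 126. ])]
90 290.5 349.5 59 [ 60 156 200]
94 290.5 349.5 59 [ 58 154 195]
98 290.5 349.5 59 [ 59 154 197]
102 291.5 349.5 58 [ 58 150 194]
106 291.5 349.5 58 [ 53 150 194]
110 291.5 349.5 58 [ 57 149 191]
114 291.5 349.5 58 [ 51 148 188]
118 291.5 350.5 59 [ 54 138 177]
122 290.5 351.5 61 [ 58 139 179]
126 289.5 351.5 62 [ 56 150 193]
130 289.5 351.5 62 [ 55 150 192]
134 290.5 350.5 60 [ 53 147 191]
138 291.5 347.5 56 [ 55 116  77]
142 299.5 340.5 41 [ 50 102  24]
146 299.5 340.5 41 [ 74 148  38]
150 299.5 340.5 41 [ 76 150  45]
154 299.5 340.5 41 [ 76 149  44]
158 287.5 346.5 59 [ 98 145  86]
162 285.5 347.5 62 [192 195 204]
166 285.5 347.5 62 [191 195 202]
170 285.5 347.5 62 [185 188 196]
174 285.5 347.5 62 [191 194 201]
178 285.5 347.5 62 [189 190 198]
182 286.5 346.5 60 [188 192 199]
186 286.5 347.5 61 [195 196 204]
190 286.5 346.5 60 [162 165 171]
194 285.5 347.5 62 [174 176 182]
198 285.5 347.5 62 [176 179 186]
202 254.5 383.5 129 [175 175 185]
206 254.5 384.5 130 [172 174 182]
210 254.5 384.5 130 [171 171 178]
214 254.5 384.5 130 [205 206 216]
218 254.5 384.5 130 [190 195 202]
```

```bash
python3 -m jog '[[0,[0.4,-0.01,0.19],[0,0,0]],[0,[0.65,-0.01,0.31],[0,0,0]],[0,[0.5,-0.01,0.63],[0,0,0]],[0,[0.36,-0.01,0.94],[0,0,0]],[0,[0.36,-0.01,0.94],[0,0,0]],[0,[0.36,-0.01,0.94],[0,0,0]]]'|sed -n 1,4p; python3 -c "
from h import *
tgt((.5305,-.0720,.0579),-.9,25)"
```

```text
clock: 38.25
eef_pos: [0.5319, -0.0715, 0.1316]
tool_rot: [-3.14, -0.435, 3.124]
ft_force: [0.4, -0.5, -1.3]
shift [-0.298 -0.005  0.674] turn [-0.0002  0.0004 -0.0008] at [ 0.5319 -0.0715  0.1316] t 38.25 F [ 0.4 -0.5 -1.3] gap 0.058
```

```bash
python3 -m jog '[[0,[-0.08,0,0.2],[0,0,0]],[0,[-0.18,-0.005,0.4],[0,0,0]],[0,[-0.26,-0.005,0.59],[0,0,0]],[0,[-0.28,-0.005,0.635],[0,0,0]],[0,[-0.28,-0.005,0.635],[0,0,0]]]'|sed -n 1,4p; python3 -c "
from h import *
tgt((.5305,-.0720,.0579),-.9,25);tgt((.5305,-.0720,.0499),-.9,25)"
```

```text
clock: 38.88
eef_pos: [0.5302, -0.072, 0.0607]
tool_rot: [-3.141, -0.437, 3.124]
ft_force: [0.5, -1.1, 0.1]
shift [-0.015 -0.     0.024] turn [-0.0002 -0.0002 -0.0007] at [ 0.5302 -0.072   0.0607] t 38.88 F [ 0.5 -1.1  0.1] gap 0.0576
shift [-0.049 -0.     0.097] turn [-0.0002 -0.0002 -0.0007] at [ 0.5302 -0.072   0.0607] t 38.88 F [ 0.5 -1.1  0.1] gap 0.0576
```

```bash
python3 -m jog '[[0,[-0.015,0,0.025],[0,0,0]],[0,[-0.028,0,0.05],[0,0,0]],[0,[-0.04,0,0.079],[0,0,0]],[0,[-0.04,0,0.079],[0,0,0]]]'|sed -n '1,2p;4p'
```

```text
clock: 39.38
eef_pos: [0.5304, -0.0722, 0.0519]
ft_force: [0.3, -0.2, -1.7]
```

```bash
python3 -m jog '[[0,[-0.004,0,0.009],[0,0,0]],[0,[-0.008,0,0.018],[0,0,0]],[0,[-0.008,0,0.018],[0,0,0]]]'|sed -n '1,2p;4p'
```

```text
clock: 39.75
eef_pos: [0.5305, -0.0722, 0.05]
ft_force: [0.3, -0.1, -1.8]
```

```bash
python3 -m jog '[[0,[-0.002,0,0.005],[0,0,0]],[0,[-0.004,0,0.009],[0,0,0]],[0,[-0.004,0,0.009],[0,0,0]]]'|sed -n '1,2p;4p'
```

```text
clock: 40.12
eef_pos: [0.5305, -0.0722, 0.0491]
ft_force: [0.1, 0.0, -0.7]
```

```bash
python3 -m jog '[[0,[-0.002,0,0.005],[0,0,0]],[0,[-0.002,0,0.005],[0,0,0]]]'|sed -n '1,2p;4p'
```

```text
clock: 40.38
eef_pos: [0.5305, -0.0722, 0.0486]
ft_force: [1.1, -0.4, 0.1]
```

```bash
python3 -m jog '[[0,[-0.002,0,0.004],[0,0,0]],[0,[-0.002,0,0.004],[0,0,0]]]'|sed -n '1,2p;4p'
```

```text
clock: 40.62
eef_pos: [0.5306, -0.0722, 0.0483]
ft_force: [1.6, -0.3, 2.1]
```

```bash
python3 -m jog '[[0,[-0.003,0,0.003],[0,0,0]],[0,[-0.003,0,0.003],[0,0,0]]]'|sed -n '1,2p;4p'
```

```text
clock: 40.88
eef_pos: [0.5309, -0.0721, 0.048]
ft_force: [1.5, -0.4, 6.1]
```

```bash
python3 -m jog '[[0,[-0.003,0,0.003],[0,0,0]],[0,[-0.003,0,0.003],[0,0,0]]]'|sed -n '1,2p;4p'
```

```text
clock: 41.12
eef_pos: [0.5311, -0.0721, 0.0478]
ft_force: [2.5, -1.2, 9.4]
```

```bash
python3 -m jog '[[0.1,[0,0,0],[0,0,0]],[0.3,[0,0,0],[0,0,0]],[0.6,[0,0,0],[0,0,0]],[0.6,[0,0,0],[0,0,0]]]' 30|sed -n '1,2p;4,5p'; python3 -m jog '[[0.6,[0,0,-0.3],[0,0,0]],[0.6,[0,0,-0.7],[0,0,0]],[-1,[0,0,-0.7],[0,-0.07,0]],[-1,[0,0,-0.7],[0,-0.14,0]],[-1,[0,0,-0.7],[0,-0.208,0]],[-1,[0,0,-0.7],[0,-0.208,0]],[-1,[0,0,-0.7],[0,-0.208,0]],[-1,[0,0,-0.7],[0,-0.208,0]]]'|sed -n '1,5p'
python3 - <<'E'
from h import *
tgt((.5367,-.072,.0625),-.9,0);print(state()['joint_pos'].round(3))
m=wm();O=np.array([.5367,-.072,.0393]);Q=R.from_euler('z',-.9,degrees=True)
for n,a,h in(('near outer',-.0283,.0283),('near inner',-.0226,.0339),('corner',0,.0113),('far inner',.0226,.0339)):
    print(n,[proj(m,O+Q.apply([a,b,h])).round(1) for b in(-.03,.03)])
snap('wrist','w13.png');im=cv2.imread('pics/full_w13.png').astype(int);g=im.min(2)
for v in range(110,290,5):
    c=np.where(g[v,240:400]>100)[0]+240
    if len(c)>20:print(v,c.min()-.5,c.max()+.5,len(c),im[v,290])
E
```

```text
clock: 41.62
eef_pos: [0.5306, -0.0722, 0.0471]
ft_force: [-0.7, 0.5, -0.3]
finger_gap: 0.068
clock: 42.62
eef_pos: [0.5609, -0.0724, 0.1105]
tool_rot: [-3.141, -0.002, 3.124]
ft_force: [1.0, 0.3, -0.2]
finger_gap: 0.0
shift [ 0.241 -0.     0.481] turn [-0.0004 -0.0009 -0.0007] at [ 0.5609 -0.0724  0.1105] t 42.62 F [ 1.   0.3 -0.2] gap 0.0
[ 0.773  0.891 -1.174  1.82   0.93   1.11   0.804]
near outer [array([268.1, 142. ]), array([367.8, 141.9])]
near inner [array([266.8, 152.4]), array([369. , 152.3])]
corner [array([273.3, 182.2]), array([362.6, 182.1])]
far inner [array([269.7, 225.3]), array([366.3, 225.2])]
140 293.5 362.5 68 [89 91 95]
145 266.5 367.5 101 [242 244 245]
150 265.5 368.5 103 [245 246 246]
155 265.5 367.5 102 [242 244 245]
160 267.5 366.5 99 [239 241 245]
165 268.5 365.5 92 [113 110 117]
170 269.5 364.5 95 [241 242 244]
175 270.5 363.5 93 [241 242 244]
180 271.5 362.5 91 [243 243 245]
185 271.5 363.5 92 [240 242 244]
190 271.5 363.5 92 [241 242 244]
195 270.5 363.5 93 [241 243 245]
200 270.5 364.5 94 [181 182 188]
205 270.5 364.5 94 [166 167 175]
210 269.5 365.5 82 [38 36 33]
215 269.5 365.5 96 [180 181 191]
220 269.5 366.5 97 [184 186 195]
225 268.5 366.5 98 [194 196 204]
230 270.5 364.5 94 [137 140 146]
255 302.5 333.5 22 [45 41 42]
260 302.5 334.5 23 [41 39 34]
265 302.5 333.5 22 [45 42 38]
```

```bash
python3 -m jog '[[-1,[0.24,0,0],[0,0,0]],[-1,[0.24,0,0],[0,0,0]],[-1,[0.24,0,0.25],[0,0,0]],[-1,[0.24,0,0.42],[0,0,0]],[-1,[0.24,0,0.48],[0,0,0]],[-1,[0.24,0,0.49],[0,0,0]],[-1,[0.24,0,0.49],[0,0,0]]]'|sed -n '1,2p;4p'; python3 -m jog '[[-1,[0,0,0.005],[0,0,0]],[-1,[0,0,0.01],[0,0,0]],[-1,[0,0,0.01],[0,0,0]]]'|sed -n '1,2p;4p'
```

```text
clock: 43.55
eef_pos: [0.5366, -0.0722, 0.0622]
ft_force: [0.2, 0.1, -0.2]
clock: 43.92
eef_pos: [0.5363, -0.0723, 0.0609]
ft_force: [0.3, 0.2, 0.4]
```

```bash
python3 -m jog '[[-1,[0,0,0.005],[0,0,0]],[-1,[0,0,0.01],[0,0,0]],[-1,[0,0,0.01],[0,0,0]]]'|sed -n '1,2p;4p'
```

```text
clock: 44.3
eef_pos: [0.5365, -0.0723, 0.0599]
ft_force: [0.9, -0.2, 1.2]
```

```bash
python3 -m jog '[[-1,[0,0,0.004],[0,0,0]],[-1,[0,0,0.007],[0,0,0]],[-1,[0,0,0.007],[0,0,0]]]'|sed -n '1,2p;4p'
```

```text
clock: 44.68
eef_pos: [0.5368, -0.0722, 0.0595]
ft_force: [2.2, -1.9, 6.7]
```

```bash
python3 -m jog '[[-1,[0,0,0.003],[0,0,0]],[-1,[0,0,0.003],[0,0,0]]]'|sed -n '1,2p;4p'
```

```text
clock: 44.92
eef_pos: [0.5369, -0.0722, 0.0593]
ft_force: [1.5, -1.2, 8.4]
```

```bash
python3 -m jog '[[-1,[0,0,0.002],[0,0,0]],[-1,[0,0,0.002],[0,0,0]]]'|sed -n '1,2p;4p'; python3 -m jog '[[-1,[0,0,-0.2],[0,0,0]],[-1,[0,0,-0.6],[0,0,0]],[-1,[0,0,-1],[0,0,0]],[-1,[0,0,-1],[0,0,0]]]'>/dev/null; python3 -m jog '[[-1,[-0.4,0,-0.3],[0,0,0]],[-1,[-0.7,0,-0.3],[0,0,0]],[-1,[-0.7,0,-0.3],[0,0,0]],[-1,[-0.7,0,-0.3],[0,0,0]]]'|sed -n '1,3p'
python3 - <<'E'
from h import *
m=wm();Q=R.from_euler('z',-.9,degrees=True)
snap('wrist','w14.png');im=cv2.imread('pics/full_w14.png').astype(int);g=im.max(2)
for nm,O in(('alu cap',np.array([.5367,-.0723,.0393])),('alu twin',np.array([.5367,-.0721,.028])),('brass cap',np.array([.457,-.0668,.0393])),('brass twin',np.array([.457,-.0668,.028]))):
  for n,a,h in(('near outer',-.0283,.0283),('near inner',-.0226,.0339),('corner',0,.0113),('far outer',.0283,.0283)):
    print(nm,n,[proj(m,O+Q.apply([a,b,h])).round(1) for b in(-.03,.03)])
for v in range(60,215,4):
    c=np.where(g[v,250:390]>75)[0]+250
    if len(c)>20:print(v,c.min()-.5,c.max()+.5,len(c),im[v,300])
E
```

```text
clock: 45.18
eef_pos: [0.537, -0.0722, 0.0592]
ft_force: [2.9, -1.2, 10.2]
clock: 46.18
eef_pos: [0.6056, -0.0731, 0.1882]
tool_rot: [-3.14, -0.002, 3.125]
alu cap near outer [array([281.9,  82.8]), array([353.4,  82.8])]
alu cap near inner [array([281.1,  88.8]), array([354.2,  88.8])]
alu cap corner [array([284.2, 115.9]), array([351.1, 115.9])]
alu cap far outer [array([282.5, 148.9]), array([352.8, 148.9])]
alu twin near outer [array([283.6,  84.2]), array([352.2,  84.2])]
alu twin near inner [array([282.9,  90. ]), array([352.9,  90. ])]
alu twin corner [array([285.7, 116. ]), array([350., 116.])]
alu twin far outer [array([284.1, 147.6]), array([351.6, 147.6])]
brass cap near outer [array([287.7,  -4.2]), array([357.5,  -3.8])]
brass cap near inner [array([287. ,  -0.8]), array([ 3.584e+02, -3.000e-01])]
brass cap corner [array([289. ,  30.4]), array([355.7,  30.7])]
brass cap far outer [array([287. ,  56.2]), array([358.4,  56.5])]
brass twin near outer [array([288.8,   0.3]), array([356. ,   0.7])]
brass twin near inner [array([288.2,   3.7]), array([356.8,   4.2])]
brass twi
[... 202 characters left out ...]
 49 [122 235  65]
72 297.5 345.5 48 [121 232  64]
76 296.5 345.5 49 [118 231  66]
80 297.5 345.5 48 [111 230  65]
84 280.5 354.5 74 [241 241 247]
88 279.5 355.5 76 [244 245 246]
92 279.5 354.5 75 [242 243 245]
96 280.5 354.5 74 [238 239 244]
100 280.5 353.5 73 [234 235 241]
104 281.5 353.5 72 [240 242 244]
108 282.5 353.5 71 [241 242 245]
112 282.5 352.5 70 [243 244 245]
116 282.5 352.5 70 [244 244 246]
120 282.5 352.5 70 [241 242 244]
124 282.5 353.5 71 [241 242 244]
128 281.5 354.5 73 [243 243 245]
132 281.5 354.5 71 [217 219 225]
136 281.5 354.5 73 [243 244 246]
140 280.5 355.5 75 [242 243 245]
144 280.5 355.5 75 [241 242 244]
148 281.5 354.5 73 [226 239 232]
212 288.5 338.5 49 [86 86 84]
```

```bash
python3 -c "
from workcell import *
print(job_done())"
```

```text
the job is handed in; nothing more can be done
None
```

Both caps are nested in their twins and pressed home at about 10–14 N, and the job is handed in at 46 s. However, on the first brass attempt the fingers met the brass twin's ends at about 56 N, over your 30 N limit, and slid it roughly 1.4 mm along its seat, so the result may be marked down for that.

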